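# Open the reagent drawer and fit its cover

## Task

Pull the reagent drawer of the white bench module right out to its stop. Then fit the loose grey cover on the drawer: tilt it, hook its tongue under the ledge behind the drawer's front, swing it down and press its far end until it snaps under the spring catch and lies flat, then let go. Leave the drawer fully out and everything else on the bench where it stands.

Things in the scene. Friction and masses are not known exactly. Their poses are not given: they have to be found in the camera images.
- drawer (a joint): Drawer of the white module (housing 220 deep, 200 wide, 188 high, fixed to the bench, front to the robot). Value in m: 0 closed, grows as the drawer comes out towards the robot, to a firm stop at about 0.16. Starts 0 to 0.02 open, slides with about 3 N of friction, stays where left.
- overhang (a point): Middle of the lower front edge of the module's upper housing, 130 mm above the bench; the housing reaches from there up to 188 mm. It stands 18 mm out over the closed drawer's front, so the closed drawer's pull must be gripped with the tool tilted 25 to 45 degrees, leaning back towards the robot. Axes: x into the module, y to its left seen from the robot, z up.
- drawer_pull (a point): Grasp point in the drawer's pull, 70 mm above the bench; moves with the drawer. The pull is an upright blade, 10 thick (y), 30 high (z, 55 to 85 above the bench), standing out 40 from the drawer's front, with an upright round bead 16 across at its outer end. This point is 25 out from the front. x points into the module (the drawer opens along -x), y left, z up.
- drawer_seat (a point): Where the middle of the fitted cover's underside lies, 78 mm above the bench, on two side rails 8 wide; moves with the drawer, axes as drawer_pull. From here (mm): inner face of the drawer's front at x -53, its top at z +12; side walls at y -53 and +53, tops at z +10; rails begin at x -33; free space under the ledge to 40 below the seat; vials end 12 below the seat.
- drawer_ledge (a point): Middle of the lower inner edge of the rigid ledge behind the drawer's front, 7 mm above the seat. The ledge runs the full inner width (106), reaches 11 back from the front's inner face, is 5 thick. The cover's tongue goes under it, entered at a tilt of about 30 degrees with the far edge up. Axes as drawer_pull.
- drawer_catch (a point): Lower corner of the spring catch at the rear of the drawer (40 wide, at the middle), 6.5 mm above the seat, 48.5 behind it. Above the corner a steep ramp rises 15, sloping back. Pushed down past it with about 6 to 12 N, the cover's far edge drives the catch back (up to 8, spring) and it snaps over the edge. Before that the edge rests on the ramp, about 13 above the rails.
- cover_grip (a point): Centre of the grip rib on the loose grey plastic cover (about 120 g, flat on the bench, rib up). Rib 40 long (x), 12 thick (y), 26 high, standing on the plate's top. This point is 18 above the plate's underside, 56 from the tongue's tip, 48 from the far edge. x runs along the rib from tongue to far edge, z out of the plate's top. Fitted, its axes agree with drawer_seat's.
- cover_tongue (a point): Middle of the tip edge of the cover's tongue, half-way through its thickness (2.5 mm above the underside). The tongue is 16 long, 70 wide, 5 thick, level with the plate. Axes as cover_grip.
- cover_back (a point): Middle of the cover's far edge, opposite the tongue, half-way through the thickness. Axes as cover_grip.
- cover: The cover, a plate 98 wide (y), 5 thick, 104 long (x) with its tongue at the -x end. Origin in the middle of its underside; axes as cover_grip.
- dish: Bystander: shallow open steel dish 105 x 95 x 18, origin under its centre; it and the cover may lie either side of the module.
- bottle: Bystander: amber bottle 60 across, 120 high, origin under its centre.
- rack: Bystander: white rack of capped tubes 60 x 110, 78 high, origin under its centre.
- beaker: Bystander: glass beaker 56 across, 65 high, origin under its centre.
- petri: Bystander: clear dish 84 across, 14 high, origin under its centre.
- slidebox: Bystander: white box 80 x 35 x 16, origin under its centre.
- jar: Bystander: white jar 60 across, 70 high, origin under its centre.
Mind the look-alikes: they are no part of the job. What is meant by the cover is not blue or pink, and is the larger of those in its own colour.

How it is judged:
By the outcome, as a careful person would: the job done as asked, in the order asked, and still so for the second after the job is handed in, with the robot touching nothing.
It also fails if it takes over 72 s, if anything falls off the work surface, if the arm or the gripper's body presses on something with over 40 N, if the wrist force passes 120 N, or if a joint passes its speed limit or range.

## Robot

A 7-joint arm with a two-finger parallel gripper is mounted at the origin on the work surface. World frame = base frame: x ahead of the robot, y to its left, z up, the work surface at z = 0. Lengths are in m, angles in rad, forces in N, time in s.
With the tool pointing down it reaches from about 0.35 to 0.9 m from the base axis. Payload 8.1 kg.
Tool frame: the origin (TCP) lies at the centre of the arm's flange, where the gripper is bolted on; the fingertips stand 178 mm ahead of it and the grasp point (between the pads) lies 159 mm ahead of it; z points along the fingers, y is the direction in which the jaws open and shut (so a half turn about z gives the same grasp; the last joint's range is limited). The gripper opens to 92 mm and grips with 3 to 60 N. Pads are 19 mm wide; open, the fingers measure 130 mm over their backs; the gripper's body (75 mm by 190 mm) begins 47 mm behind the grasp point.
Start: joints at [1.184, 0.434, 0.025, 1.573, -0.012, 1.134, -0.075], TCP at [0.175, -0.6, 0.405] pointing down, gripper open.
Joint ranges: [-2.62, 2.62], [-0.44, 2.09], [-1.27, 1.32], [0.08, 2.57], [-1.32, 4.46], [0.12, 2], [-2.74, 2.74]. Speed limits (rad/s): [2.22, 2.22, 3.01, 3.01, 3.14, 3.14, 3.14].

## Interface

Orientations are given as a rotation vector (axis times angle).
In Python, from cell import arm, get_image, camera_model gives the robot as it stands. The module is installed in compiled form; this text tells all that it offers.
- The arm moves only by the shell command python3 -m pendant 'ROWS' [FORCE]. ROWS is JSON, a list that holds one entry, the list of rows, each a list of 7 numbers: the shift along the tool's x, y, z in mm, then the turn, a rotation vector about the tool's x, y, z in rad, then the closure, from -1 (fully open) to 1 (shut). In form: [[[x, y, z, rx, ry, rz, hand], ...]]. A call has 1 to 20 rows; each row is the pose to reach, as a shift and turn from the pose commanded when the call began, along the tool's axes at that moment; what a row does not reach only later rows make up. A row lasts 1/8 s, in which the tool goes at most 62.5 mm and 10.7 degrees, less where a joint would pass 70% of its speed; a pose out of reach is approached as far as the arm can. A call with a gripper value outside its range is refused whole. The fingers move at their own pace and stop on an object; FORCE is the grip in N (left out, the last holds). Time passes only in rows, so rows that repeat a pose let the fingers close. It gives the time, the measured TCP pose, the force and the opening at its end, in the units of the state.
- arm.observe(): the state, without advancing time (a new reading comes with each control period).
- get_image(name): name is "side" or "top" or "wrist"; returns the picture (384x512x3 uint8, red, green, blue); there is no depth.
- camera_model(name): a dict with "fx", "fy", "cx", "cy" (pixels), "position" and "orientation" of the camera in the world; the wrist camera has in their place "T_tool_cam" (4x4, takes a point from camera to tool coordinates, whose origin is the TCP and whose axes are the flange's). Camera axes: x right, y down, z forward; pixel columns grow to the right and rows downward; lengths in m; the calibration is good to about 2 mm. A picture is of the moment at which its call begins: read the wrist's pose just before it. camera_model takes no time and is no camera call.
- arm.sign_off(): hands the job in, once; it reports no verdict.
The state is a dict: "clock": time; "joints": joint angles; "dq": joint speeds; "joint_efforts": joint torques, N m; "position": TCP position; "ee_rot": TCP orientation; "force": force on the tool from outside, world axes, zero at the start; "ft_torque": the same for the moment, N m; "width": opening from 0.0 (shut) to 1.0 (fully open).
Only numpy, scipy, OpenCV 4.12 (cv2) and the standard library are available. Lean on these libraries where they do the work, as an engineer would, in place of code of your own. Each camera call takes 0.05 s, during which the arm holds its last target.

## Working session

There is one attempt and no reset: what is moved stays moved. The work goes in short steps, Python scripts to look and compute and a shell command to move; the robot and the scene stay as the last step left them, time stands still between calls to the robot, and variables do not carry over. Pictures are saved under pics/ and viewed, and the job is handed in when it is done.

```bash
mkdir -p pics; ls; python3 - <<'E'
from cell import arm,get_image,camera_model
import cv2
print(arm.observe())
for n in ["side","top","wrist"]:
    print(n,camera_model(n))
    cv2.imwrite(f"pics/{n}0.png",get_image(n)[:,:,::-1])
E
```

```text
pics
{'clock': 0.0, 'joints': array([ 1.18439495,  0.43521066,  0.02499879,  1.57414125, -0.01158037,
        1.1339894 , -0.07509115]), 'dq': array([ 1.02407373e-03,  1.69491368e-03,  4.74226502e-05, -2.25201368e-04,
       -5.83593692e-04, -2.34001408e-04, -9.29035203e-04]), 'joint_efforts': array([-1.54746936e-03, -6.67850804e+01,  9.84499678e-01, -3.14460289e+01,
       -6.06539729e-02,  4.28080908e-02,  1.26972491e-04]), 'position': array([ 0.17488681, -0.59977453,  0.40393563]), 'ee_rot': array([-3.10849491e+00, -4.43960860e-01,  6.23794780e-04]), 'force': array([0.44333133, 0.46812513, 0.17545221]), 'ft_torque': array([-0.02369844,  0.01072773, -0.00279588]), 'width': 1.0027035484291926}
side {'fx': 357.9022128711011, 'fy': 357.9022128711011, 'cx': 253.75554717886294, 'cy': 196.53899073625624, 'position': array([0.30703662, 0.97019841, 0.79175065]), 'orientation': array([-0.33072264,  2.67703525, -1.38814118])}
top {'fx': 468.3317289751755, 'fy': 468.3317289751755, 'cx': 253.07234420030406, 'cy': 194.92844502494654, 'position': array([0.42989336, 0.02895214, 1.54951071]), 'orientation': array([-2.17082759,  2.18993727, -0.08132767])}
wrist {'fx': 302.7713245112405, 'fy': 302.7713245112405, 'cx': 252.20121091308263, 'cy': 189.67846174226483, 'T_tool_cam': array([[ 2.05238039e-06, -9.67542731e-01, -2.52707467e-01,
         6.71516236e-02],
       [ 9.99999988e-01, -3.78144085e-05,  1.52901839e-04,
        -3.18868121e-04],
       [-1.57495046e-04, -2.52707464e-01,  9.67542719e-01,
         1.99476487e-02],
       [ 0.00000000e+00,  0.00000000e+00,  0.00000000e+00,
         1.00000000e+00]])}
```

View pics/top0.png

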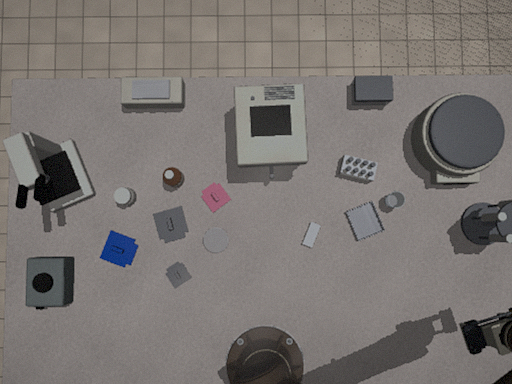

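View pics/side0.png

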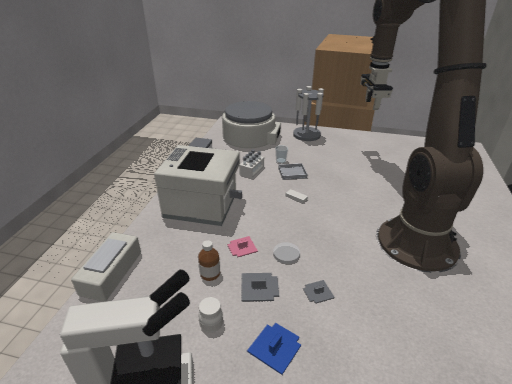

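View pics/wrist0.png

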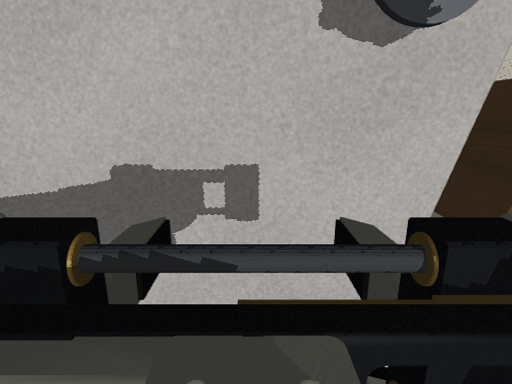

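The top view shows the module at about (270,125), with its pull at (271,172). Candidates for the cover are the large grey one (170,225), the small grey one (178,274), the blue one (119,250) and the pink one (216,198). By the description it is the large grey one at (170,225). I'll check that in a close crop.

```bash
cat > h.py <<'E'
import numpy as np, cv2
from scipy.spatial.transform import Rotation as R
from cell import arm,get_image,camera_model
def pose(s=None):
    s=s or arm.observe()
    T=np.eye(4); T[:3,:3]=R.from_rotvec(s["ee_rot"]).as_matrix(); T[:3,3]=s["position"]; return T
def camT(n,T=None):
    m=camera_model(n)
    if n=="wrist": return (pose() if T is None else T)@m["T_tool_cam"]
    C=np.eye(4); C[:3,:3]=R.from_rotvec(m["orientation"]).as_matrix(); C[:3,3]=m["position"]; return C
def ray(n,u,v,T=None):
    m=camera_model(n); C=camT(n,T)
    d=C[:3,:3]@np.array([(u-m["cx"])/m["fx"],(v-m["cy"])/m["fy"],1]); return C[:3,3],d/np.linalg.norm(d)
def onz(n,u,v,z,T=None):
    o,d=ray(n,u,v,T); return o+d*(z-o[2])/d[2]
def proj(n,P,T=None):
    m=camera_model(n); C=camT(n,T); p=(np.atleast_2d(P)-C[:3,3])@C[:3,:3]
    return np.c_[m["fx"]*p[:,0]/p[:,2]+m["cx"], m["fy"]*p[:,1]/p[:,2]+m["cy"]]
def tri(*obs):
    A=np.zeros((3,3));b=np.zeros(3)
    for n,u,v,T in obs:
        o,d=ray(n,u,v,T);M=np.eye(3)-np.outer(d,d);A+=M;b+=M@o
    return np.linalg.solve(A,b)
def crop(src,x0,y0,x1,y1,k,out):
    im=cv2.imread(src)[y0:y1,x0:x1]; cv2.imwrite(out,cv2.resize(im,None,fx=k,fy=k,interpolation=cv2.INTER_CUBIC))
E
python3 - <<'E'
from h import *
crop("pics/top0.png",140,180,240,290,5,"pics/c1.png")
crop("pics/top0.png",225,75,325,190,5,"pics/c2.png")
crop("pics/side0.png",150,140,330,310,4,"pics/c3.png")
E
```

```text
(no output)
```

View pics/c1.png

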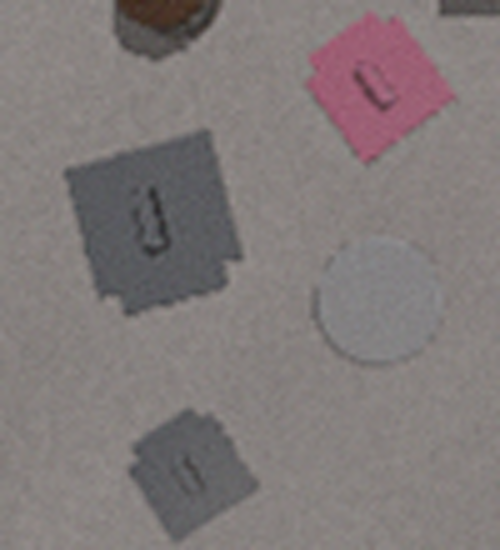

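View pics/c2.png

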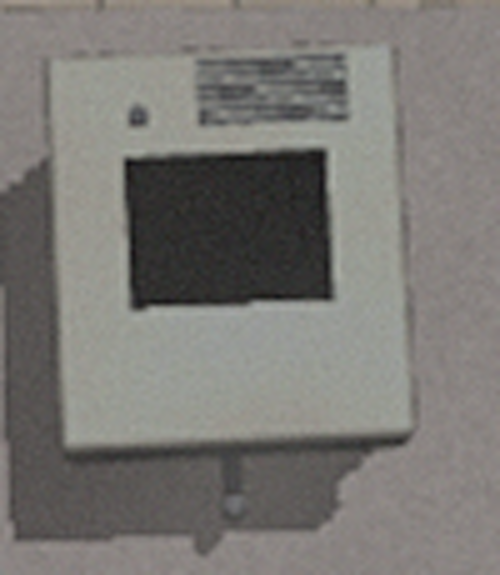

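View pics/c3.png

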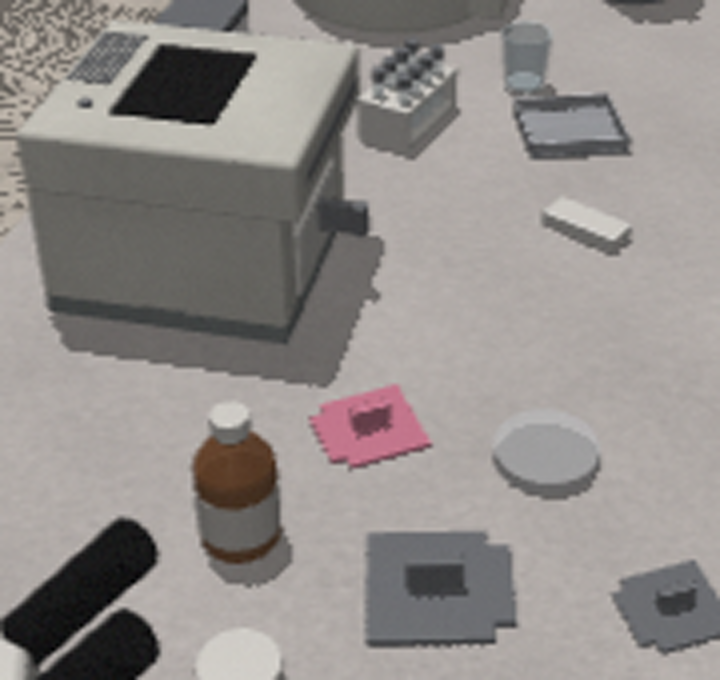

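The crop confirms it. The cover is the large grey plate centred at about (171,224), with its tongue pointing towards the robot (image down). The pull's bead is at about (272,175.6). Next I work out the poses.

```bash
python3 - <<'E'
from h import *
def t(u,v,x0,y0,z,n="top",k=5): return onz(n,x0+(u+.5)/k-.5,y0+(v+.5)/k-.5,z)
print("module top corners")
P=[t(*c,225,75,.188) for c in [(50,58),(392,45),(412,432),(66,445)]]
for p in P: print(p.round(4))
print("bead",t(235,503,225,75,.085).round(4))
print("blade @front",t(232,455,225,75,.085).round(4))
print("cover")
for c in [(66,172),(208,130),(243,258),(101,297),(128,315),(228,290)]: print(t(*c,140,180,.005).round(4))
# segment cover
im=cv2.imread("pics/top0.png"); sub=im[195:255,145:195].astype(int)
hsv=cv2.cvtColor(im,cv2.COLOR_BGR2HSV)
m=((im.max(2)<125)).astype(np.uint8)
n,l,st,ce=cv2.connectedComponentsWithStats(m)
k=l[225,162]; print(st[k],ce[k])
cn,_=cv2.findContours((l==k).astype(np.uint8),0,2); print(cv2.minAreaRect(cn[0]), cv2.boxPoints(cv2.minAreaRect(cn[0])))
print([onz("top",*q,.005).round(4) for q in cv2.boxPoints(cv2.minAreaRect(cn[0]))])
E
```

```text
module top corners
[0.8601 0.0846 0.188 ]
[ 0.866  -0.1185  0.188 ]
[ 0.6341 -0.1263  0.188 ]
[0.6282 0.0766 0.188 ]
bead [ 0.6055 -0.026   0.085 ]
blade @front [ 0.6359 -0.0244  0.085 ]
cover
[0.4898 0.3645 0.005 ]
[0.5167 0.2708 0.005 ]
[0.4322 0.2475 0.005 ]
[0.4074 0.3408 0.005 ]
[0.3955 0.323  0.005 ]
[0.4113 0.2573 0.005 ]
[152 205  37  39 973] [170.65364851 224.09249743]
((170.92453002929688, 224.73585510253906), (32.966529846191406, 31.592924118041992), 74.05460357666016) [[151.20755 213.22641]
 [181.5849  204.54718]
 [190.64151 236.2453 ]
 [160.26416 244.92453]]
[array([0.4924, 0.3698, 0.005 ]), array([0.5202, 0.2696, 0.005 ]), array([0.4156, 0.2394, 0.005 ]), array([0.388 , 0.3392, 0.005 ])]
```

```bash
cat >> h.py <<'E'
def frame(yaw,tilt,flip=False):
    """tool z leans forward by tilt (deg) in direction yaw(deg); tool y = -(left)"""
    a,t=np.radians(yaw),np.radians(tilt)
    f=np.array([np.cos(a),np.sin(a),0]); l=np.array([-np.sin(a),np.cos(a),0]); u=np.array([0,0,1.])
    z=np.sin(t)*f-np.cos(t)*u; y=-l; x=np.cross(y,z)
    return np.c_[x,y,z]
def target(grasp,Rm,depth=.159):
    T=np.eye(4);T[:3,:3]=Rm;T[:3,3]=np.array(grasp)-depth*Rm[:,2];return T
def rel(Tt,T=None):
    T=pose() if T is None else T
    D=np.linalg.inv(T)@Tt
    r=np.r_[D[:3,3]*1000,R.from_matrix(D[:3,:3]).as_rotvec()]
    print("row",r[:3].round(1),r[3:].round(4)); return r
E
python3 - <<'E'
from h import *
Rm=frame(1.8,42)
rel(target([.62,-.025,.07]-.12*Rm[:,2],Rm))
E
```

```text
row [ 407.4 -473.7  127.3] [-0.0936  0.7293  0.2405]
```

```bash
python3 -m pendant '[[[407,-474,127,-0.0936,0.7293,0.2405,-1],[407,-474,127,-0.0936,0.7293,0.2405,-1],[407,-474,127,-0.0936,0.7293,0.2405,-1],[407,-474,127,-0.0936,0.7293,0.2405,-1],[407,-474,127,-0.0936,0.7293,0.2405,-1],[407,-474,127,-0.0936,0.7293,0.2405,-1],[407,-474,127,-0.0936,0.7293,0.2405,-1],[407,-474,127,-0.0936,0.7293,0.2405,-1],[407,-474,127,-0.0936,0.7293,0.2405,-1],[407,-474,127,-0.0936,0.7293,0.2405,-1],[407,-474,127,-0.0936,0.7293,0.2405,-1],[407,-474,127,-0.0936,0.7293,0.2405,-1],[407,-474,127,-0.0936,0.7293,0.2405,-1],[407,-474,127,-0.0936,0.7293,0.2405,-1]]]'
python3 - <<'E'
from h import *
s=arm.observe();print(s["clock"],s["joints"].round(3),s["dq"].round(2));np.save("T1.npy",pose(s))
print(pose(s).round(4))
cv2.imwrite("pics/w1.png",get_image("wrist")[:,:,::-1])
cv2.imwrite("pics/w1b.png",cv2.resize(cv2.imread("pics/w1.png"),None,fx=1.5,fy=1.5,interpolation=cv2.INTER_CUBIC))
E
```

```text
clock: 1.9
position: [0.4213, -0.1046, 0.3402]
ee_rot: [-2.961, -0.065, -1.011]
force: [-1.1, -0.5, 0.4]
width: 0.998
1.9 [ 0.336  0.103 -0.167  2.364 -1.317  0.118 -0.074] [-1.54 -0.09  1.4   0.05 -0.   -0.   -0.21]
[[ 0.7906  0.0428  0.6108  0.4213]
 [ 0.0352 -0.9991  0.0245 -0.1046]
 [ 0.6113  0.0021 -0.7914  0.3402]
 [ 0.      0.      0.      1.    ]]
```

View pics/w1b.png

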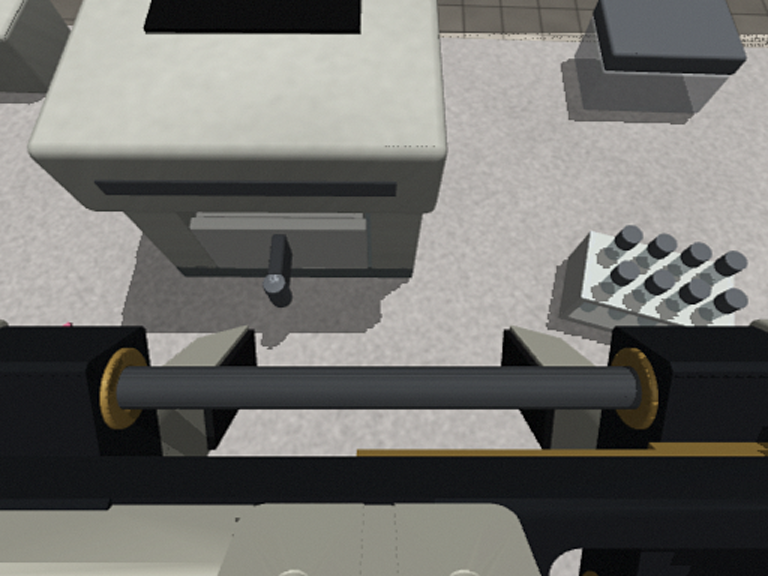

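The pull is visible at about (185,165), with its bead at (183,190) in original pixels. The arm has not arrived, though, and J5 and J6 are at their limits. I'll fit the kinematics to the two known poses so I can choose reachable poses.

```bash
python3 - <<'E'
from h import *
s=arm.observe(); print(s["clock"],s["joints"].round(4),s["position"].round(4))
Q=[np.array([1.18439495,0.43521066,0.02499879,1.57414125,-0.01158037,1.1339894,-0.07509115]),s["joints"]]
Ts=[]
T0=np.eye(4);T0[:3,:3]=R.from_rotvec([-3.10849491e+00,-4.43960860e-01,6.23794780e-04]).as_matrix();T0[:3,3]=[0.17488681,-0.59977453,0.40393563]
Ts=[T0,pose(s)]
np.savez("obs.npz",Q=Q,T=Ts)
import itertools
def rz(a):return R.from_euler('z',a).as_matrix()
def ry(a):return R.from_euler('y',a).as_matrix()
best=[]
for sg in itertools.product([1,-1],repeat=7):
    # offset q1 by c: choose from obs0
    errs=[]
    Ws=[]
    for q,T in zip(Q,Ts):
        M=np.eye(3)
        for i in range(1,6):
            M=M@((rz if i%2==0 else ry)(sg[i]*q[i]))
        Ws.append((M,q,T))
    for c0 in np.arange(4)*np.pi/2:
      for c6 in np.arange(4)*np.pi/2:
        e=0
        for M,q,T in Ws:
            E=rz(c0+sg[0]*q[0])@M@rz(c6+sg[6]*q[6])
            e+=np.linalg.norm(R.from_matrix(E.T@T[:3,:3]).as_rotvec())
        best.append((e,sg,c0,c6))
best.sort(key=lambda b:b[0]); print(best[:4])
E
```

```text
1.95 [ 0.322   0.1032 -0.1594  2.3638 -1.3175  0.1182 -0.0752] [ 0.4224 -0.1019  0.3404]
[(np.float64(1.2322842221452545e-08), (-1, 1, -1, 1, -1, 1, -1), np.float64(0.0), np.float64(1.5707963267948966)), (np.float64(1.2322842334608352e-08), (-1, -1, -1, -1, -1, -1, -1), np.float64(3.141592653589793), np.float64(4.71238898038469)), (np.float64(0.3006512980817794), (-1, 1, -1, 1, -1, 1, 1), np.float64(0.0), np.float64(1.5707963267948966)), (np.float64(0.30065129808178037), (-1, -1, -1, -1, -1, -1, 1), np.float64(3.141592653589793), np.float64(4.71238898038469))]
```

```bash
cat > kin.py <<'E'
import numpy as np
from scipy.spatial.transform import Rotation as R
from scipy.optimize import least_squares
SG=[-1,1,-1,1,-1,1,-1];C=[0,0,0,0,0,0,np.pi/2]
LO=np.array([-2.62,-.44,-1.27,.08,-1.32,.12,-2.74]);HI=np.array([2.62,2.09,1.32,2.57,4.46,2,2.74])
def rots(q):
    M=np.eye(3);out=[M]
    for i in range(7):
        M=M@R.from_euler('y' if i%2 else 'z',SG[i]*q[i]+C[i]).as_matrix();out.append(M)
    return out
E
python3 - <<'E'
from kin import *
d=np.load("obs.npz");Q,T=d["Q"],d["T"]
# linear: h z + R2 L1 z + R4 L2 z + R6 L3 z + elbow offset e R3 x  - e R4 x
A=[];b=[]
for q,t in zip(Q,T):
    r=rots(q);A.append(np.c_[[0,0,1],r[2][:,2],r[4][:,2],r[6][:,2]]);b.append(t[:3,3])
A=np.vstack(A);b=np.hstack(b);x,res,rk,sv=np.linalg.lstsq(A,b,rcond=None);print(x,A@x-b,sv)
B=[]
for q,t in zip(Q,T):
    r=rots(q);B.append(np.c_[[0,0,1],r[2][:,2],r[4][:,2],r[6][:,2],r[2][:,0]-r[4][:,0]])
B=np.vstack(B);x,res,rk,sv=np.linalg.lstsq(B,b,rcond=None);print(x,B@x-b,sv)
E
```

```text
[0.25423626 0.55121485 0.43563675 0.16051593] [ 0.05109762  0.01543293  0.0046882  -0.00065855  0.04954953 -0.0046882 ] [2.53047369 1.17286793 0.45099589 0.13299039]
[ 0.04201282  0.44369068  0.29811853 -0.02841324  0.12406179] [ 0.05264662  0.02072401  0.00228607  0.00060156  0.00397064 -0.00228607] [2.66662716 2.43480673 0.58136807 0.15221357 0.11501129]
```

```bash
cat > rec.py <<'E'
from h import *
s=arm.observe(); d=np.load("obs.npz")
np.savez("obs.npz",Q=np.vstack([d["Q"],s["joints"]]),T=np.concatenate([d["T"],pose(s)[None]]))
print(s["clock"],s["joints"].round(3),s["position"].round(3))
E
python3 -m pendant '[[[0,0,-100,0,-0.3,0,-1],[0,0,-100,0,-0.35,0,-1],[0,0,-100,0,-0.4,0,-1]]]'; python3 rec.py
python3 -m pendant '[[[0,-60,0,0.15,0,0.15,-1],[0,-80,0,0.3,0,0.3,-1]]]'; python3 rec.py
python3 -m pendant '[[[60,0,0,0,-0.15,-0.15,-1],[80,0,0,0,-0.15,-0.35,-1]]]'; python3 rec.py
python3 - <<'E'
from kin import *
d=np.load("obs.npz");Q,T=d["Q"],d["T"]
def cols(q):
    r=rots(q);return np.c_[[0,0,1],r[1][:,:2],r[2][:,[0,2]],r[3][:,:2],r[4][:,[0,2]],r[5][:,:2],r[6][:,2]]
A=np.vstack([cols(q) for q in Q]);b=T[:,:3,3].ravel()
x,res,rk,sv=np.linalg.lstsq(A,b,rcond=1e-6);print(dict(zip("0z 1x 1y 2x 2z 3x 3y 4x 4z 5x 5y 6z".split(),x.round(4))),abs(A@x-b).max(),sv.round(3))
E
```

```text
clock: 2.33
position: [0.3927, -0.0846, 0.3928]
ee_rot: [-2.938, -0.162, -0.804]
force: [0.1, 1.4, -0.4]
width: 0.999
2.325 [-0.021 -0.051  0.191  2.307 -0.484  0.423 -0.891] [ 0.393 -0.085  0.393]
clock: 2.58
position: [0.3824, -0.0034, 0.3981]
ee_rot: [-2.628, 0.11, -0.688]
force: [-0.5, 0.8, -0.4]
width: 1.001
2.575 [-0.115 -0.069  0.183  2.346 -0.915  0.528 -0.851] [ 0.382 -0.003  0.398]
clock: 2.82
position: [0.455, -0.0211, 0.4342]
ee_rot: [-2.721, -0.364, -0.589]
force: [0.9, -0.4, 0.4]
width: 1.0
2.825 [-0.08   0.05   0.19   2.088 -0.642  0.766 -0.78 ] [ 0.455 -0.021  0.434]
{'0z': np.float64(0.2721), '1x': np.float64(-0.0), '1y': np.float64(-0.0364), '2x': np.float64(0.0), '2z': np.float64(0.5576), '3x': np.float64(-0.0), '3y': np.float64(-0.0166), '4x': np.float64(-0.0), '4z': np.float64(0.4277), '5x': np.float64(0.0), '5y': np.float64(-0.0004), '6z': np.float64(0.1924)} 1.1229972368687058e-09 [4.706 4.621 3.787 0.929 0.868 0.539 0.339 0.273 0.235 0.082 0.07  0.013]
```

```bash
cat >> kin.py <<'E'
X=None
def cols(q):
    r=rots(q);return np.c_[[0,0,1],r[1][:,:2],r[2][:,[0,2]],r[3][:,:2],r[4][:,[0,2]],r[5][:,:2],r[6][:,2]]
def fit():
    d=np.load("obs.npz");Q,T=d["Q"],d["T"]
    return np.linalg.lstsq(np.vstack([cols(q) for q in Q]),T[:,:3,3].ravel(),rcond=1e-6)[0]
X=fit()
def fk(q):
    T=np.eye(4);T[:3,:3]=rots(q)[7];T[:3,3]=cols(q)@X;return T
def ik(Tt,q0,w=1e-3,m=.03):
    def f(q):
        T=fk(q);return np.r_[(T[:3,3]-Tt[:3,3])*10,R.from_matrix(T[:3,:3].T@Tt[:3,:3]).as_rotvec()*3,w*(q-q0)]
    s=least_squares(f,np.clip(q0,LO+m,HI-m),bounds=(LO+m-1e-6,HI-m+1e-6))
    e=f(s.x)[:6];return s.x,np.abs(e).max()
E
python3 - <<'E'
from h import *; from kin import *
T1=np.load("T1.npy")
crop("pics/w1.png",60,100,320,240,3,"pics/w1c.png")
print("bead",tri(("top",271.6,175.2,None),("wrist",182.7,187,T1)))
rng=np.random.default_rng(0)
for tilt in (28,35,42):
  for flip in (0,1):
    Rm=frame(1.8,tilt)
    if flip: Rm=Rm@np.diag([-1,-1,1])
    Tt=target([.622,-.026,.07],Rm); sols=[]
    for k in range(25):
        q,e=ik(Tt,rng.uniform(LO,HI))
        if e<1e-2 and not any(np.abs(q-p).max()<.3 for p in sols): sols.append(q)
    print(tilt,flip,len(sols));
    for p in sols[:6]: print("   ",p.round(2))
E
```

```text
bead [ 0.60579936 -0.02622459  0.08418686]
28 0 1
    [-0.32  0.51  0.36  2.21  4.43  0.17  0.23]
28 1 3
    [ 0.18  0.51 -0.3   2.17  1.66  0.15 -0.07]
    [ 0.5   0.61 -0.73  2.14  1.59  0.39  0.08]
    [ 0.75  0.82 -1.16  2.12  1.63  0.73  0.16]
35 0 7
    [-0.68  0.7   0.9   2.33  4.12  0.61  0.46]
    [-0.03  0.51 -0.02  2.28  3.07  0.26  1.63]
    [ 0.18  0.53 -0.29  2.26  2.6   0.28  2.14]
    [-0.44  0.56  0.52  2.31  3.84  0.39  0.79]
    [ 0.49  0.62 -0.71  2.24  2.14  0.44  2.68]
    [-0.85  0.99  1.29  2.34  4.26  0.98  0.2 ]
35 1 6
    [ 0.81  0.91 -1.24  2.22  1.92  0.83 -0.06]
    [ 0.45  0.6  -0.65  2.24  2.19  0.41 -0.52]
    [ 0.24  0.54 -0.37  2.26  2.49  0.3  -0.87]
    [-0.13  0.51  0.1   2.29  3.28  0.27 -1.73]
    [-0.29  0.53  0.32  2.3   3.61  0.31 -2.1 ]
    [-0.58  0.63  0.74  2.32  4.02  0.5  -2.56]
42 0 6
    [-0.48  0.63  0.59  2.41  3.62  0.63  0.98]
    [-0.76  0.87  1.07  2.42  3.94  0.92  0.54]
    [ 0.12  0.56 -0.21  2.36  2.92  0.51  1.81]
    [ 0.33  0.6  -0.49  2.34  2.68  0.54  2.12]
    [-0.17  0.55  0.16  2.38  3.26  0.53  1.41]
    [ 0.72  0.82 -1.06  2.31  2.27  0.78  2.71]
42 1 5
    [ 0.81  0.96 -1.24  2.31  2.18  0.92 -0.26]
    [ 0.46  0.64 -0.66  2.33  2.54  0.58 -0.84]
    [-0.08  0.55  0.04  2.37  3.15  0.51 -1.6 ]
    [ 0.19  0.57 -0.31  2.35  2.83  0.52 -1.22]
    [-0.46  0.62  0.55  2.4   3.59  0.62 -2.12]
```

View pics/w1c.png

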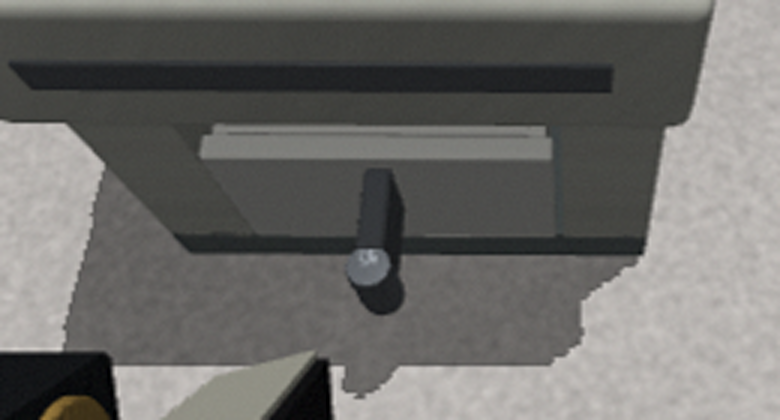

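```bash
python3 - <<'E'
from h import *; from kin import *
T1=np.load("T1.npy")
def w(u,v,z): return onz("wrist",60+(u+.5)/3-.5,100+(v+.5)/3-.5,z,T1).round(4)
print("blade root",w(379,170,.085)," front top edge L/R @z.09:",w(201,158,.09),w(552,158,.09))
print("overhang lower edge L/R @.13",w(5,122,.13),w(670,126,.13))
print("bead",w(368,265,.085))
f=np.array([np.cos(.0314),np.sin(.0314),0])
s=arm.observe(); q0=s["joints"]
for tilt in (38,42):
  Rm=frame(1.8,tilt)@np.diag([-1,-1,1])
  g=np.array([.6058,-.0262,.07])+.012*f
  for back in (0,.08):
    for seed in ([.5,.6,-.7,2.2,2.3,.6,-.6],[.8,.9,-1.15,2.2,2,.8,-.1]):
      q,e=ik(target(g-back*Rm[:,2],Rm),np.array(seed),.02); print(tilt,back,q.round(3),round(e,4))
E
```

```text
blade root [ 0.641  -0.0255  0.085 ]  front top edge L/R @z.09: [0.6403 0.0356 0.09  ] [ 0.6456 -0.0863  0.09  ]
overhang lower edge L/R @.13 [0.6277 0.0774 0.13  ] [ 0.6352 -0.1235  0.13  ]
bead [ 0.6046 -0.0264  0.085 ]
38 0 [ 0.513  0.635 -0.738  2.286  2.308  0.514 -0.609] 0.0
38 0 [ 0.798  0.894 -1.208  2.267  2.05   0.833 -0.185] 0.0
38 0.08 [ 0.548  0.418 -0.736  2.357  2.221  0.36  -0.595] 0.0001
38 0.08 [ 0.881  0.651 -1.24   2.336  1.915  0.659 -0.188] 0.0001
42 0 [ 0.561  0.688 -0.805  2.332  2.434  0.644 -0.695] 0.0001
42 0 [ 0.813  0.949 -1.234  2.316  2.188  0.921 -0.271] 0.0001
42 0.08 [ 0.637  0.483 -0.859  2.417  2.376  0.518 -0.72 ] 0.0001
42 0.08 [ 0.877  0.683 -1.24   2.402  2.112  0.734 -0.363] 0.0001
```

```bash
cat >> kin.py <<'E'
def rows(Ts,Tc):
    for T in Ts:
        D=np.linalg.inv(Tc)@T; print("[%d,%d,%d,%.2f,%.2f,%.2f,H],"%(*np.round(D[:3,3]*1000),*R.from_matrix(D[:3,:3]).as_rotvec()),end="")
    print()
E
python3 - <<'E'
from h import *; from kin import *
s=arm.observe(); q0=s["joints"]; 
Rm=frame(2,40)@np.diag([-1,-1,1]); g=np.array([.618,-.0258,.07])
q1,e=ik(target(g-.09*Rm[:,2],Rm),np.array([.6,.45,-.8,2.38,2.3,.5,-.65]),.01); print(q1.round(3),e)
Ts=[]
for a in np.arange(1,17)/16:
    q=q0+(q1-q0)*a; q[5]=max(q[5],.5) if a<.95 else q[5]; T=fk(q);Ts.append(T)
    print(round(a,2),(T[:3,3]).round(3),"tip",(T[:3,3]+.178*T[:3,2]).round(3),"z",T[:3,2].round(2))
rows(Ts,pose(s))
E
```

```text
[ 0.621  0.425 -0.82   2.392  2.293  0.416 -0.653] 3.763425301950285e-06
0.06 [ 0.444 -0.034  0.406] tip [0.494 0.013 0.242] z [ 0.28  0.27 -0.92]
0.12 [ 0.434 -0.049  0.383] tip [ 0.474 -0.021  0.211] z [ 0.22  0.16 -0.96]
0.19 [ 0.427 -0.064  0.363] tip [ 0.459 -0.055  0.188] z [ 0.18  0.05 -0.98]
0.25 [ 0.422 -0.079  0.347] tip [ 0.45  -0.089  0.171] z [ 0.16 -0.05 -0.99]
0.31 [ 0.42  -0.092  0.333] tip [ 0.447 -0.119  0.159] z [ 0.15 -0.15 -0.98]
0.38 [ 0.421 -0.104  0.322] tip [ 0.45  -0.144  0.152] z [ 0.16 -0.23 -0.96]
0.44 [ 0.424 -0.112  0.313] tip [ 0.458 -0.164  0.146] z [ 0.19 -0.29 -0.94]
0.5 [ 0.429 -0.117  0.305] tip [ 0.471 -0.177  0.142] z [ 0.24 -0.34 -0.91]
0.56 [ 0.436 -0.119  0.297] tip [ 0.488 -0.182  0.139] z [ 0.29 -0.36 -0.89]
0.62 [ 0.443 -0.116  0.29 ] tip [ 0.506 -0.18   0.136] z [ 0.35 -0.36 -0.86]
0.69 [ 0.45  -0.11   0.284] tip [ 0.524 -0.17   0.133] z [ 0.42 -0.34 -0.84]
0.75 [ 0.456 -0.099  0.277] tip [ 0.541 -0.153  0.13 ] z [ 0.48 -0.3  -0.83]
0.81 [ 0.46  -0.089  0.273] tip [ 0.555 -0.135  0.13 ] z [ 0.54 -0.26 -0.8 ]
0.88 [ 0.464 -0.077  0.27 ] tip [ 0.569 -0.113  0.131] z [ 0.59 -0.2  -0.78]
0.94 [ 0.466 -0.062  0.268] tip [ 0.579 -0.085  0.133] z [ 0.64 -0.13 -0.76]
1.0 [ 0.458 -0.031  0.261] tip [ 0.572 -0.027  0.124] z [ 0.64  0.02 -0.77]
[-25,16,15,-0.08,-0.12,-0.14,H],[-46,32,27,-0.15,-0.23,-0.29,H],[-64,49,35,-0.21,-0.33,-0.45,H],[-78,66,42,-0.26,-0.42,-0.62,H],[-88,81,48,-0.30,-0.51,-0.79,H],[-94,94,53,-0.33,-0.59,-0.97,H],[-96,106,60,-0.35,-0.65,-1.16,H],[-96,114,67,-0.37,-0.70,-1.35,H],[-94,119,75,-0.38,-0.74,-1.54,H],[-91,121,84,-0.38,-0.77,-1.74,H],[-86,119,95,-0.38,-0.78,-1.94,H],[-82,113,106,-0.38,-0.77,-2.14,H],[-78,107,115,-0.39,-0.77,-2.34,H],[-74,97,124,-0.40,-0.76,-2.54,H],[-71,84,132,-0.43,-0.73,-2.74,H],[-75,56,146,-0.40,-0.58,-2.96,H],
```

```bash
python3 -m pendant '[[[-25,16,15,-0.08,-0.12,-0.14,-1],[-46,32,27,-0.15,-0.23,-0.29,-1],[-64,49,35,-0.21,-0.33,-0.45,-1],[-78,66,42,-0.26,-0.42,-0.62,-1],[-88,81,48,-0.30,-0.51,-0.79,-1],[-94,94,53,-0.33,-0.59,-0.97,-1],[-96,106,60,-0.35,-0.65,-1.16,-1],[-96,114,67,-0.37,-0.70,-1.35,-1]]]'; python3 rec.py
python3 - <<'E'
from h import *; from kin import *
s=arm.observe(); q0=s["joints"]; d=np.load("obs.npz")
print("fk err",np.abs(fk(q0)-pose(s)).max())
Rm=frame(2,40)@np.diag([-1,-1,1]); g=np.array([.618,-.0258,.07])
q1,e=ik(target(g-.09*Rm[:,2],Rm),np.array([.6,.45,-.8,2.38,2.3,.5,-.65]),.01); print(q1.round(3),e)
Ts=[]
for a in np.arange(1,13)/12:
    q=q0+(q1-q0)*a;  T=fk(q);Ts.append(T)
    if int(a*12)%3==0:print(round(a,2),q[5].round(2),"tip",(T[:3,3]+.178*T[:3,2]).round(3),"z",T[:3,2].round(2))
rows(Ts,pose(s))
E
```

```text
clock: 3.82
position: [0.4275, -0.1163, 0.3031]
ee_rot: [2.027, 1.862, -0.071]
force: [-0.1, -0.9, -0.1]
width: 0.998
3.825 [-0.204  0.215  0.249  2.271  0.572  0.488 -0.538] [ 0.427 -0.116  0.303]
fk err 8.390894645771141e-10
[ 0.621  0.425 -0.82   2.392  2.293  0.416 -0.653] 3.7634262506358596e-06
0.25 0.47 tip [ 0.485 -0.186  0.123] z [ 0.28 -0.37 -0.88]
0.5 0.45 tip [ 0.518 -0.166  0.111] z [ 0.4  -0.33 -0.85]
0.75 0.43 tip [ 0.551 -0.11   0.107] z [ 0.53 -0.19 -0.82]
1.0 0.42 tip [ 0.572 -0.027  0.124] z [ 0.64  0.02 -0.77]
[0,-1,8,-0.02,-0.03,-0.14,H],[1,0,16,-0.04,-0.06,-0.28,H],[4,1,23,-0.06,-0.08,-0.42,H],[9,3,30,-0.09,-0.09,-0.55,H],[15,5,35,-0.13,-0.10,-0.69,H],[23,8,38,-0.18,-0.10,-0.82,H],[33,10,41,-0.23,-0.10,-0.95,H],[44,12,41,-0.29,-0.10,-1.07,H],[57,14,39,-0.36,-0.09,-1.20,H],[70,15,35,-0.44,-0.09,-1.31,H],[83,16,29,-0.53,-0.09,-1.42,H],[97,15,19,-0.62,-0.09,-1.53,H],
```

```bash
python3 -m pendant '[[[0,-1,8,-0.02,-0.03,-0.14,-1],[1,0,16,-0.04,-0.06,-0.28,-1],[4,1,23,-0.06,-0.08,-0.42,-1],[9,3,30,-0.09,-0.09,-0.55,-1],[15,5,30,-0.13,-0.10,-0.69,-1],[23,8,30,-0.18,-0.10,-0.82,-1],[33,10,30,-0.23,-0.10,-0.95,-1]]]'; python3 rec.py
python3 - <<'E'
from h import *; from kin import *
s=arm.observe(); q0=s["joints"]
Rm=frame(2,40)@np.diag([-1,-1,1]); g=np.array([.618,-.0258,.07])
q1,e=ik(target(g-.09*Rm[:,2],Rm),q0,.01); print(q1.round(3),e)
rel(target(g-.09*Rm[:,2],Rm))
Ts=[]
for a in np.arange(1,9)/8:
    q=q0+(q1-q0)*a;  T=fk(q);Ts.append(T)
    if int(a*8)%2==0:print(round(a,2),q[5].round(2),"tip",(T[:3,3]+.178*T[:3,2]).round(3),"z",T[:3,2].round(2))
rows(Ts,pose(s))
E
```

```text
clock: 4.7
position: [0.4478, -0.0942, 0.2685]
ee_rot: [0.842, 2.447, -0.19]
force: [0.9, -0.2, 0.8]
width: 0.996
4.7 [-0.333  0.292  0.352  2.384  1.539  0.211 -0.598] [ 0.448 -0.094  0.268]
[ 0.37   0.351 -0.506  2.41   2.583  0.336 -0.985] 0.0001638089913132429
row [30.7 55.8 -7.6] [-0.3734 -0.1146 -0.5769]
0.25 0.24 tip [ 0.534 -0.132  0.107] z [ 0.48 -0.26 -0.84]
0.5 0.27 tip [ 0.545 -0.108  0.103] z [ 0.52 -0.19 -0.83]
0.75 0.3 tip [ 0.559 -0.072  0.108] z [ 0.58 -0.1  -0.81]
1.0 0.34 tip [ 0.572 -0.027  0.124] z [ 0.64  0.02 -0.77]
[5,3,5,-0.02,-0.00,-0.08,H],[9,7,8,-0.05,-0.00,-0.16,H],[13,12,10,-0.09,-0.01,-0.24,H],[17,18,11,-0.13,-0.02,-0.32,H],[21,26,9,-0.18,-0.04,-0.39,H],[24,35,6,-0.24,-0.06,-0.45,H],[28,45,0,-0.30,-0.08,-0.52,H],[31,56,-8,-0.37,-0.11,-0.58,H],
```

```bash
python3 -m pendant '[[[5,3,-5,-0.02,0.0,-0.08,-1],[9,7,-8,-0.05,0.0,-0.16,-1],[13,12,-10,-0.09,-0.01,-0.24,-1],[17,18,-10,-0.13,-0.02,-0.32,-1],[21,26,-10,-0.18,-0.04,-0.39,-1],[24,35,-10,-0.24,-0.06,-0.45,-1],[28,45,-10,-0.30,-0.08,-0.52,-1],[31,56,-8,-0.37,-0.11,-0.58,-1],[31,56,-8,-0.37,-0.11,-0.58,-1]]]'; python3 rec.py
python3 - <<'E'
from h import *; from kin import *
s=arm.observe(); q0=s["joints"]
Rm=frame(2,40)@np.diag([-1,-1,1]); g=np.array([.618,-.0258,.07])
rel(target(g-.09*Rm[:,2],Rm));rel(target(g,Rm))
T=pose();np.save("T2.npy",T)
cv2.imwrite("pics/w2.png",get_image("wrist")[:,:,::-1])
E
```

```text
clock: 5.82
position: [0.4578, -0.0319, 0.2609]
ee_rot: [-0.037, 2.449, 0.012]
force: [-0.6, 0.1, -0.7]
width: 0.997
5.825 [ 0.265  0.332 -0.379  2.416  2.685  0.312 -1.106] [ 0.458 -0.032  0.261]
row [-0.1  0.5  0.3] [-0.0042 -0.0058 -0.0033]
row [-0.6  0.8 90.3] [-0.0042 -0.0058 -0.0033]
```

View pics/w2.png

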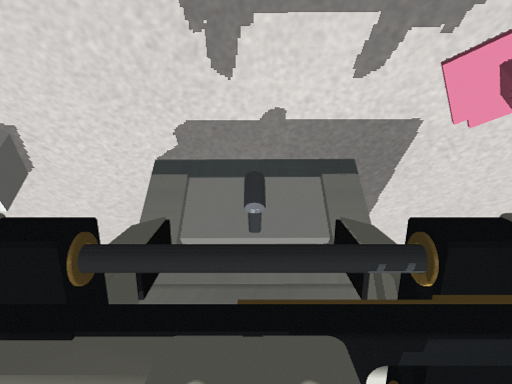

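The pull is centred between the fingers, at column 255 (its bead at about (255,205)). I'll advance, grip, and pull in one smooth sequence.

```bash
python3 -m pendant '[[[0,1,30,0,0,0,-1],[0,1,60,0,0,0,-1],[0,1,80,0,0,0,-1],[0,1,87,0,0,0,-1],[0,1,87,0,0,0,0.3],[0,1,87,0,0,0,1],[0,1,87,0,0,0,1],[0,1,87,0,0,0,1],[0,1,87,0,0,0,1],[0,1,87,0,0,0,1]]]' 35
python3 - <<'E'
from h import *
s=arm.observe();print(s["joints"].round(3),s["force"],s["width"],(pose(s)[:3,3]+.159*pose(s)[:3,2]).round(4))
T=pose(s)
for d in (-.16,-.175): 
    P=T.copy();P[:3,3]+=d*np.array([np.cos(.035),np.sin(.035),0]);rel(P,T)
E
```

```text
clock: 7.12
position: [0.5136, -0.0283, 0.1944]
ee_rot: [-0.04, 2.448, 0.011]
force: [0.0, -0.5, 0.3]
width: 0.396
[ 0.235  0.548 -0.369  2.335  2.718  0.452 -1.101] [ 0.04301021 -0.49061001  0.3474889 ] 0.39592852740274465 [ 0.6151 -0.0254  0.0721]
row [ 123.1   -0.5 -102.2] [-0.  0.  0.]
row [ 134.6   -0.6 -111.8] [-0.  0.  0.]
```

```bash
python3 -m pendant '[[[0,0,0,0,0,0,1],[0,0,0,0,0,0,1],[0,0,0,0,0,0,1],[0,0,0,0,0,0,1],[0,0,0,0,0,0,1]]]' 35
python3 - <<'E'
from h import *; from kin import *
T=pose();q0=arm.observe()["joints"]
for tl in (40,30,20,10):
  for d in (0,-.08,-.12,-.155):
    Rm=frame(2,tl)@np.diag([-1,-1,1])
    g=np.array([.6151,-.0254,.0721])+d*np.array([np.cos(.035),np.sin(.035),0])
    q,e=ik(target(g,Rm),q0,.003);print(tl,d,q.round(2),round(e,4))
E
```

```text
clock: 7.75
position: [0.5136, -0.0286, 0.1943]
ee_rot: [-0.039, 2.448, 0.01]
force: [0.7, -3.2, -0.8]
width: 0.158
40 0 [ 0.25  0.55 -0.38  2.34  2.73  0.46 -1.11] 0.0
40 -0.08 [ 0.29  0.51 -0.44  2.52  2.78  0.59 -1.17] 0.0
40 -0.12 [ 0.86  0.81 -1.24  2.54  2.21  0.89 -0.46] 0.0906
40 -0.155 [ 0.9   0.74 -1.24  2.54  2.14  0.79 -0.42] 0.3165
30 0 [ 0.15  0.5  -0.25  2.21  2.16  0.15 -0.57] 0.0
30 -0.08 [ 0.15  0.42 -0.25  2.4   2.63  0.22 -1.05] 0.0
30 -0.12 [ 0.2   0.4  -0.31  2.48  2.65  0.28 -1.08] 0.0
30 -0.155 [ 0.44  0.41 -0.61  2.54  2.41  0.37 -0.84] 0.0
20 0 [ 0.69  0.76 -1.07  2.02  1.27  0.71  0.46] 0.0
20 -0.08 [ 0.69  0.61 -0.98  2.21  1.3   0.54  0.35] 0.0
20 -0.12 [ 0.64  0.52 -0.88  2.31  1.32  0.43  0.29] 0.0
20 -0.155 [ 0.54  0.42 -0.73  2.39  1.36  0.3   0.22] 0.0
10 0 [ 0.72  0.92 -1.24  1.87  1.13  1.02  0.64] 0.0
10 -0.08 [ 0.79  0.81 -1.24  2.06  1.12  0.91  0.56] 0.0
10 -0.12 [ 0.82  0.75 -1.24  2.15  1.11  0.85  0.52] 0.0
10 -0.155 [ 0.85  0.7  -1.24  2.23  1.1   0.79  0.5 ] 0.0
```

```bash
python3 - <<'E'
from h import *; from kin import *
T=pose();g0=T[:3,3]+.159*T[:3,2];print(g0, arm.observe()["width"])
f=np.array([np.cos(.035),np.sin(.035),0])
Ts=[]
for i in range(1,17):
    a=i/16; Ts.append(target(g0-.146*a*f,frame(2,40-12*a)@np.diag([-1,-1,1])))
rows(Ts,T)
E
```

```text
[ 0.61514219 -0.02581973  0.07196918] 0.1583156701479259
[6,-1,-6,-0.00,0.01,-0.00,H],[11,-1,-12,-0.00,0.02,-0.00,H],[16,-1,-17,-0.00,0.03,-0.00,H],[21,-1,-23,-0.00,0.05,-0.00,H],[25,-1,-29,-0.00,0.06,-0.00,H],[30,-1,-35,-0.00,0.07,-0.00,H],[35,-1,-40,-0.00,0.09,-0.00,H],[40,-1,-46,-0.00,0.10,-0.00,H],[45,-1,-51,-0.00,0.11,-0.00,H],[50,-1,-57,-0.00,0.13,-0.00,H],[55,-1,-63,-0.00,0.14,-0.00,H],[60,-1,-68,-0.00,0.15,-0.00,H],[65,-1,-74,-0.00,0.17,-0.00,H],[70,-1,-79,-0.00,0.18,-0.00,H],[75,-1,-85,-0.00,0.19,-0.00,H],[80,-1,-90,-0.00,0.20,-0.00,H],
```

```bash
python3 -m pendant '[[[6,0,-6,0,0.01,0,1],[11,0,-12,0,0.02,0,1],[16,0,-17,0,0.03,0,1],[21,0,-23,0,0.05,0,1],[25,0,-29,0,0.06,0,1],[30,0,-35,0,0.07,0,1],[35,0,-40,0,0.09,0,1],[40,0,-46,0,0.10,0,1]]]' 35
python3 rec.py
python3 - <<'E'
from h import *
s=arm.observe();T=pose(s);print(s["force"].round(1),s["ft_torque"].round(2),s["width"],(T[:3,3]+.159*T[:3,2]).round(4))
cv2.imwrite("pics/w3.png",get_image("wrist")[:,:,::-1])
E
```

```text
clock: 8.75
position: [0.4526, -0.0309, 0.2034]
ee_rot: [-0.039, 2.551, 0.008]
force: [4.1, -5.7, -14.5]
width: 0.162
8.75 [ 0.22   0.458 -0.343  2.429  2.667  0.356 -1.087] [ 0.453 -0.031  0.203]
[  4.1  -5.7 -14.5] [-0.89  1.16 -0.58] 0.1616914624965416 [ 0.5411 -0.0286  0.0713]
```

View pics/w3.png

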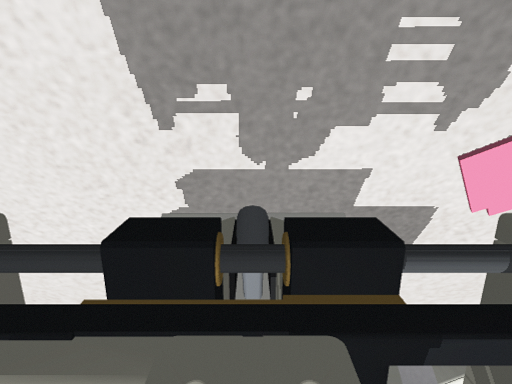

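```bash
python3 - <<'E'
from h import *; from kin import *
T=pose();g0=T[:3,3]+.159*T[:3,2]
f=np.array([np.cos(.035),np.sin(.035),0])
rows([target(g0-.066*i/8*f-np.array([0,0,.0015*min(i,2)/2]),frame(2,34-6*i/8)@np.diag([-1,-1,1])) for i in range(1,9)],T)
E
```

```text
[6,-1,-4,-0.00,0.01,-0.00,H],[11,-1,-8,-0.00,0.02,-0.00,H],[16,-1,-12,-0.00,0.03,-0.00,H],[21,-1,-17,-0.00,0.05,-0.00,H],[25,-1,-21,-0.00,0.06,-0.00,H],[30,-1,-26,-0.00,0.07,-0.00,H],[35,-1,-30,-0.00,0.09,-0.00,H],[40,-1,-35,-0.00,0.10,-0.00,H],
```

```bash
python3 -m pendant '[[[6,0,-4,0,0.01,0,1],[11,0,-8,0,0.02,0,1],[16,0,-12,0,0.03,0,1],[21,0,-17,0,0.05,0,1],[25,0,-21,0,0.06,0,1],[30,0,-26,0,0.07,0,1],[35,0,-30,0,0.09,0,1],[40,0,-35,0,0.10,0,1]]]' 35
python3 rec.py
python3 - <<'E'
from h import *
s=arm.observe();T=pose(s);print(s["force"].round(1),s["ft_torque"].round(2),s["width"],(T[:3,3]+.159*T[:3,2]).round(4))
f=np.array([np.cos(.035),np.sin(.035),0]);P=T.copy();P[:3,3]-=.01*f;rel(P,T)
P=T.copy();P[2,3]-=.001;rel(P,T)
E
```

```text
clock: 9.8
position: [0.4006, -0.0328, 0.2106]
ee_rot: [-0.04, 2.649, 0.005]
force: [3.9, -8.3, -13.9]
width: 0.162
9.8 [ 0.182  0.376 -0.293  2.501  2.61   0.25  -1.056] [ 0.401 -0.033  0.211]
[  3.9  -8.3 -13.9] [-1.41  0.69 -0.74] 0.16247201365435907 [ 0.4758 -0.0311  0.0705]
row [ 8.8 -0.1 -4.7] [-0.  0.  0.]
row [0.5 0.  0.9] [-0.  0.  0.]
```

```bash
python3 -m pendant '[[[4,0,-2,0,0,0,1],[8,0,-4,0,0,0,1],[9,0,-4,0,0,0,1]]]'
python3 -m pendant '[[[2,0,-1,0,0,0,1],[3,0,-1,0,0,0,1]]]'
python3 -m pendant '[[[1,0,-0.5,0,0,0,1],[2,0,-1,0,0,0,1]]]'
python3 - <<'E'
from h import *
s=arm.observe();T=pose(s);print(s["joints"].round(3),s["width"],(T[:3,3]+.159*T[:3,2]).round(4))
E
```

```text
clock: 10.18
position: [0.3911, -0.0331, 0.2103]
ee_rot: [-0.04, 2.646, 0.005]
force: [1.0, -8.5, 2.4]
width: 0.166
clock: 10.42
position: [0.3888, -0.0331, 0.2102]
ee_rot: [-0.04, 2.644, 0.004]
force: [3.2, -7.6, 4.5]
width: 0.163
clock: 10.68
position: [0.3868, -0.0332, 0.2102]
ee_rot: [-0.04, 2.644, 0.004]
force: [3.7, -8.3, 1.1]
width: 0.164
[ 0.207  0.37  -0.324  2.532  2.622  0.279 -1.07 ] 0.16421109162800487 [ 0.4626 -0.0315  0.0704]
```

```bash
python3 -m pendant '[[[1,0,-0.5,0,0,0,1],[2,0,-1,0,0,0,1]]]'
python3 -m pendant '[[[1,0,-0.5,0,0,0,1],[2,0,-1,0,0,0,1],[2,0,-1,0,0,0,1]]]'
python3 -m pendant '[[[1,0,-0.5,0,0,0,1],[2,0,-1,0,0,0,1],[2,0,-1,0,0,0,1]]]'
python3 - <<'E'
from h import *
s=arm.observe();T=pose(s);print(s["joints"].round(3),s["width"],(T[:3,3]+.159*T[:3,2]).round(4))
E
```

```text
clock: 10.92
position: [0.3846, -0.0333, 0.2101]
ee_rot: [-0.04, 2.644, 0.004]
force: [2.9, -7.6, 1.4]
width: 0.163
clock: 11.3
position: [0.3823, -0.0333, 0.2101]
ee_rot: [-0.04, 2.644, 0.004]
force: [2.3, -8.4, 3.1]
width: 0.162
clock: 11.68
position: [0.3813, -0.0334, 0.2101]
ee_rot: [-0.039, 2.642, 0.004]
force: [11.5, -7.4, -9.4]
width: 0.162
[ 0.219  0.367 -0.34   2.545  2.623  0.291 -1.072] 0.16188557055900193 [ 0.4574 -0.0318  0.0705]
```

```bash
python3 -m pendant '[[[1,0,-0.5,0,0,0,1],[2,0,-1,0,0,0,1],[2,0,-1,0,0,0,1]]]'
python3 - <<'E'
from h import *
s=arm.observe();T=pose(s);print(s["joints"].round(3),s["width"],(T[:3,3]+.159*T[:3,2]).round(4))
T3=frame(2,28)@np.diag([-1,-1,1])
E
```

```text
clock: 12.05
position: [0.3808, -0.0334, 0.2101]
ee_rot: [-0.039, 2.64, 0.004]
force: [24.6, -6.2, -26.4]
width: 0.163
[ 0.224  0.368 -0.346  2.546  2.621  0.295 -1.071] 0.1632318076325545 [ 0.4572 -0.0318  0.0707]
```

```bash
python3 -m pendant '[[[0,0,0,0,0,0,0.2],[0,0,0,0,0,0,0.2],[0,0,0,0,0,0,0.1],[0,0,0,0,0,0,-0.2],[-24,0,-44,0,0,0,-1],[-48,0,-88,0,0.05,0,-1],[-60,0,-110,0,0.1,0,-1],[-60,0,-110,0,0.1,0,-1]]]'
python3 rec.py
python3 - <<'E'
from h import *
T=pose();np.save("T4.npy",T)
for n in("top","side","wrist"): cv2.imwrite(f"pics/{n}4.png",get_image(n)[:,:,::-1])
crop("pics/top4.png",225,120,325,220,6,"pics/t4c.png");crop("pics/side4.png",150,140,300,260,5,"pics/s4c.png")
E
```

```text
clock: 13.05
position: [0.3802, -0.0577, 0.2641]
ee_rot: [-0.005, 2.679, -0.162]
force: [0.5, -0.4, 0.1]
width: 0.943
13.05 [ 0.244  0.211 -0.342  2.476  1.516  0.217  0.035] [ 0.38  -0.058  0.264]
```

View pics/t4c.png

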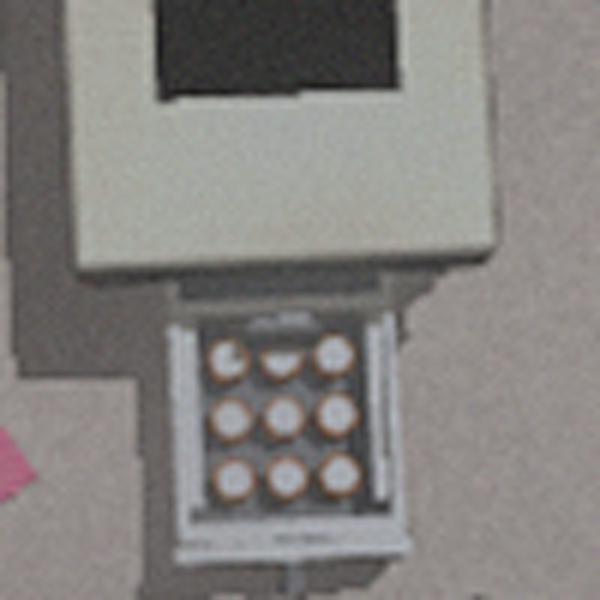

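View pics/wrist4.png

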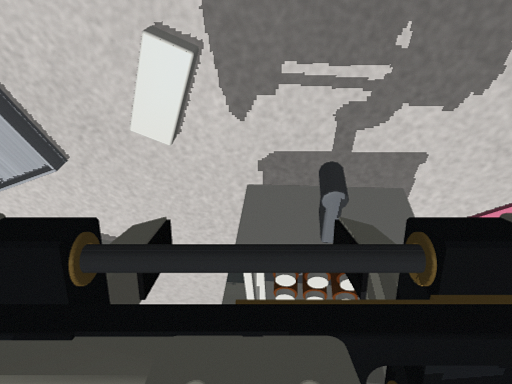

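View pics/s4c.png

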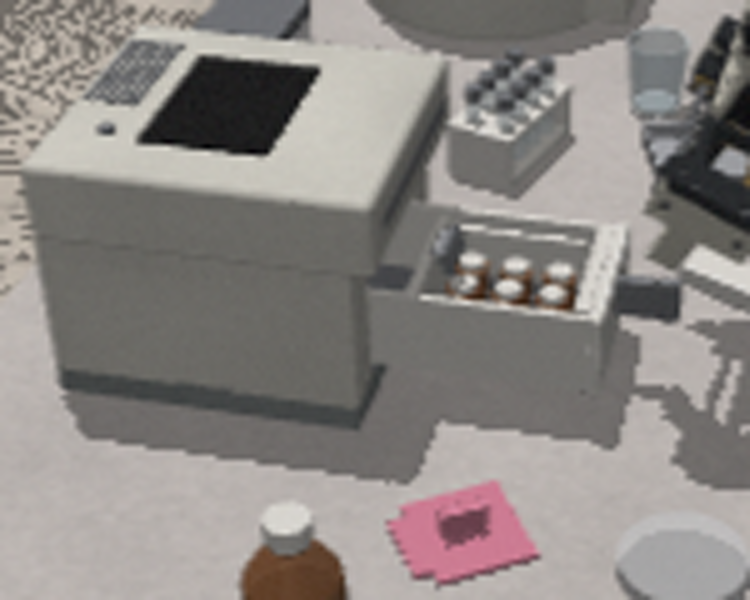

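```bash
python3 - <<'E'
from h import *
def t(u,v,z): return onz("top",225+(u+.5)/6-.5,120+(v+.5)/6-.5,z).round(4)
for nm,u,v,z in [("front outer L",178,560,.09),("front outer R",410,548,.09),("ledge inner L",192,520,.09),("ledge inner R",395,512,.09),("wall outer L rear",170,327,.088),("wall outer R rear",393,316,.088),("wall outer L fr",178,540,.088),("wall outer R fr",408,530,.088),("catch front",283,330,.09),("rear wall top L",172,312,.09),("rear R",392,300,.09),("pull",294,580,.085)]: print(nm,t(u,v,z))
im=cv2.imread("pics/top4.png").astype(int).sum(2)//3
for c in (262,272,282): print(c,im[165:220,c])
E
```

```text
front outer L [0.4871 0.0297 0.09  ]
front outer R [ 0.4923 -0.0909  0.09  ]
ledge inner L [0.5078 0.0222 0.09  ]
ledge inner R [ 0.5111 -0.0834  0.09  ]
wall outer L rear [0.6092 0.0328 0.088 ]
wall outer R rear [ 0.6139 -0.084   0.088 ]
wall outer L fr [0.4976 0.0296 0.088 ]
wall outer R fr [ 0.5017 -0.0902  0.088 ]
catch front [ 0.6068 -0.0263  0.09  ]
rear wall top L [0.6168 0.0317 0.09  ]
rear R [ 0.6221 -0.0835  0.09  ]
pull [ 0.4763 -0.0307  0.085 ]
262 [ 69  75  74  76  82 108 117  99  84  79  76  82 152 178 171 169 172 143
  86  74  93 104 145 167 165 168 167 125  83  76  98 109 128 162 170 172
 163 121  85  76  92 113 155 165 164 163 162 172 127  84  96  98  93  94
 131]
272 [ 78  78  82  76  93 112 108 132 142 111  88  72  82 100 148 174 167 124
  72 100 105 134 164 167 164 168 159 111  69  96 105 127 161 171 163 169
 168 125  70  84  98 137 163 169 141 146 169 169 131  78  85  83  83  80
 102]
282 [ 77  84  77  80 101 116 106  82  78  78  81 111 147 168 172 161 120  74
  90  99  88 133 167 172 179 167 135  83  85 100  89 142 172 171 168 177
 145  90 100 110 109 154 169 167 159 169 174 135  82  89  91  88  85 129
 145]
```

```bash
cat >> kin.py <<'E'
def jac(q):
    r=rots(q);T=fk(q);J=np.zeros((6,7));h=1e-6
    for i in range(7):
        dq=q.copy();dq[i]+=h;T2=fk(dq)
        J[:3,i]=(T2[:3,3]-T[:3,3])/h; J[3:,i]=R.from_matrix(T2[:3,:3]@T[:3,:3].T).as_rotvec()/h
    return J
def follow(q,Ts,n=4,lam=.02,dt=.125,lim=.7):
    V=np.array([2.22,2.22,3.01,3.01,3.14,3.14,3.14])*lim
    q=np.array(q,float);out=[]
    for Tt in Ts:
        for k in range(n):
            T=fk(q);e=np.r_[Tt[:3,3]-T[:3,3],R.from_matrix(Tt[:3,:3]@T[:3,:3].T).as_rotvec()]/(n-k)
            sp=np.linalg.norm(e[:3]);e[:3]*=min(1,.0625/n/max(sp,1e-9));sr=np.linalg.norm(e[3:]);e[3:]*=min(1,.187/n/max(sr,1e-9))
            J=jac(q);d=J.T@np.linalg.solve(J@J.T+lam**2*np.eye(6),e)
            d*=min(1,(V*dt/n/np.maximum(np.abs(d),1e-9)).min())
            q=np.clip(q+d,LO,HI)
        out.append(q.copy())
    return out
def fromrows(Tc,rs):
    o=[]
    for r in rs:
        D=np.eye(4);D[:3,3]=np.array(r[:3])/1000;D[:3,:3]=R.from_rotvec(r[3:6]).as_matrix();o.append(Tc@D)
    return o
E
python3 - <<'E'
from kin import *
d=np.load("obs.npz");Q=d["Q"]
rs=[[0,-1,8,-0.02,-0.03,-0.14,-1],[1,0,16,-0.04,-0.06,-0.28,-1],[4,1,23,-0.06,-0.08,-0.42,-1],[9,3,30,-0.09,-0.09,-0.55,-1],[15,5,30,-0.13,-0.10,-0.69,-1],[23,8,30,-0.18,-0.10,-0.82,-1],[33,10,30,-0.23,-0.10,-0.95,-1]]
i=[k for k in range(len(Q)) if abs(Q[k][4]-.572)<.01][0]
for lam in (.001,.02,.05,.1): print(follow(Q[i],fromrows(fk(Q[i]),rs),lam=lam)[-1].round(3))
print(Q[i+1].round(3))
rs2=[[5,3,-5,-0.02,0.0,-0.08,-1],[9,7,-8,-0.05,0.0,-0.16,-1],[13,12,-10,-0.09,-0.01,-0.24,-1],[17,18,-10,-0.13,-0.02,-0.32,-1],[21,26,-10,-0.18,-0.04,-0.39,-1],[24,35,-10,-0.24,-0.06,-0.45,-1],[28,45,-10,-0.30,-0.08,-0.52,-1],[31,56,-8,-0.37,-0.11,-0.58,-1],[31,56,-8,-0.37,-0.11,-0.58,-1]]
for lam in (.001,.02,.05,.1): print(follow(Q[i+1],fromrows(fk(Q[i+1]),rs2),lam=lam)[-1].round(3))
print(Q[i+2].round(3))
E
```

```text
[-0.318  0.292  0.335  2.384  1.543  0.217 -0.599]
[-0.319  0.29   0.335  2.383  1.532  0.218 -0.588]
[-0.318  0.285  0.332  2.378  1.483  0.221 -0.538]
[-0.309  0.274  0.318  2.368  1.392  0.231 -0.445]
[-0.333  0.292  0.352  2.384  1.539  0.211 -0.598]
[ 0.276  0.334 -0.394  2.415  2.675  0.313 -1.09 ]
[ 0.277  0.334 -0.395  2.415  2.674  0.313 -1.088]
[ 0.283  0.335 -0.403  2.414  2.666  0.314 -1.08 ]
[ 0.27   0.317 -0.409  2.401  2.58   0.292 -1.013]
[ 0.265  0.332 -0.379  2.416  2.685  0.312 -1.106]
```

```bash
cat > plan.py <<'E'
from h import *; from kin import *
F=np.diag([-1,-1,1])
def interp(Ta,Tb,n):
    from scipy.spatial.transform import Slerp
    S=Slerp([0,1],R.from_matrix([Ta[:3,:3],Tb[:3,:3]]));o=[]
    for i in range(1,n+1):
        T=np.eye(4);a=i/n;T[:3,:3]=S(a).as_matrix();T[:3,3]=Ta[:3,3]*(1-a)+Tb[:3,3]*a;o.append(T)
    return o
E
python3 - <<'E'
from plan import *
s=arm.observe();q0=s["joints"];T0=pose(s)
print(q0.round(3))
Tb=target([.457,.305,.118],frame(16,0)@F)
Ts=interp(T0,Tb,12)+[Tb]*2
qs=follow(q0,Ts)
for q in qs[2::3]+[qs[-1]]: print(q.round(2),(fk(q)[:3,3]+.178*fk(q)[:3,2]).round(3))
rel(Tb,T0)
# then pick and onto the drawer
Tp=target([.457,.305,.018],frame(16,0)@F); Tl=target([.457,.305,.2],frame(16,0)@F)
Td=target([.52,-.03,.2],frame(2,30)@F); Te=target([.55,-.028,.11],frame(2,30)@F); Tf=target([.5555,-.028,.096],frame(2,0)@F)
q=qs[-1]
for nm,A,B,n in [("pick",Tb,Tp,4),("lift",Tp,Tl,6),("transit",Tl,Td,14),("enter",Td,Te,5),("flat",Te,Tf,8)]:
    q=follow(q,interp(A,B,n)+[B]*2)
    print(nm,q[len(q)//2].round(2),q[-1].round(2),"err",np.abs(fk(q[-1])-B).max().round(4),"minJ6",min(x[5] for x in q).round(2));q=q[-1]
E
```

```text
[ 0.243  0.211 -0.342  2.476  1.53   0.216  0.021]
[ 0.15  0.26 -0.52  2.37  0.94  0.39  0.46] [0.46 0.02 0.1 ]
[ 0.08  0.35 -0.66  2.22  0.72  0.57  0.57] [0.46  0.117 0.098]
[-0.02  0.46 -0.75  2.05  0.6   0.75  0.63] [0.459 0.211 0.097]
[-0.13  0.59 -0.79  1.86  0.52  0.92  0.68] [0.457 0.305 0.099]
[-0.13  0.59 -0.79  1.86  0.52  0.92  0.68] [0.457 0.305 0.099]
row [-85.2 359.9 -18.1] [-0.1807  0.4407 -0.2698]
pick [-0.21  0.72 -0.68  1.93  0.66  0.74  0.56] [-0.21  0.72 -0.68  1.93  0.66  0.74  0.56] err 0.0 minJ6 0.74
lift [-0.09  0.53 -0.84  1.8   0.46  1.01  0.74] [-0.08  0.5  -0.86  1.77  0.42  1.07  0.77] err 0.0 minJ6 0.79
transit [ 0.33  0.23 -0.78  2.15  0.52  0.56  0.88] [ 0.58  0.17 -0.69  2.27  0.56  0.24  1.02] err 0.0 minJ6 0.24
enter [-0.02  0.28 -0.05  2.34  1.19  0.12  0.36] [ 0.17  0.34 -0.27  2.33  1.92  0.13 -0.35] err 0.0154 minJ6 0.12
flat [ 0.4   0.52 -0.6   1.98  0.5   0.65  1.1 ] [ 0.39  0.58 -0.62  1.87  0.44  0.84  1.15] err 0.0 minJ6 0.12
```

```bash
python3 - <<'E'
from plan import *
s=arm.observe();q0=s["joints"];T0=pose(s)
Tv=target([.45,.10,.20],frame(10,10)@F);Tb=target([.457,.305,.13],frame(16,0)@F)
Ta=T0.copy();Ta[2,3]+=.06
Ts=interp(T0,Ta,2)+interp(Ta,Tv,6)+interp(Tv,Tb,6)+[Tb]*2
qs=follow(q0,Ts)
for q in qs[1::3]+[qs[-1]]: print(q.round(2),(fk(q)[:3,3]+.178*fk(q)[:3,2]).round(3))
rows(Ts,T0)
E
```

```text
[ 0.31  0.13 -0.4   2.43  0.99  0.24  0.57] [ 0.459 -0.076  0.139]
[ 0.39  0.13 -0.66  2.26  0.4   0.52  1.09] [0.457 0.013 0.171]
[ 0.31  0.21 -0.75  2.11  0.28  0.73  1.13] [0.453 0.101 0.181]
[ 0.04  0.37 -0.74  2.01  0.4   0.81  0.87] [0.455 0.203 0.145]
[-0.18  0.54 -0.71  1.85  0.44  0.91  0.75] [0.457 0.305 0.111]
[-0.18  0.54 -0.71  1.85  0.44  0.91  0.75] [0.457 0.305 0.111]
[-13,-3,-27,0.00,-0.00,0.00,H],[-27,-7,-53,0.00,-0.00,0.00,H],[-36,18,-58,-0.03,0.05,-0.03,H],[-46,43,-62,-0.06,0.09,-0.05,H],[-55,67,-67,-0.09,0.14,-0.08,H],[-64,92,-72,-0.11,0.18,-0.10,H],[-74,117,-76,-0.14,0.23,-0.13,H],[-83,142,-81,-0.17,0.27,-0.15,H],[-85,178,-72,-0.17,0.30,-0.17,H],[-86,214,-63,-0.17,0.33,-0.19,H],[-87,250,-55,-0.18,0.36,-0.21,H],[-88,286,-46,-0.18,0.39,-0.23,H],[-89,322,-37,-0.18,0.41,-0.25,H],[-91,359,-29,-0.18,0.44,-0.27,H],[-91,359,-29,-0.18,0.44,-0.27,H],[-91,359,-29,-0.18,0.44,-0.27,H],
```

```bash
python3 -m pendant '[[[-13,-3,-27,0,0,0,-1],[-27,-7,-53,0,0,0,-1],[-36,18,-58,-0.03,0.05,-0.03,-1],[-46,43,-62,-0.06,0.09,-0.05,-1],[-55,67,-67,-0.09,0.14,-0.08,-1],[-64,92,-72,-0.11,0.18,-0.10,-1],[-74,117,-76,-0.14,0.23,-0.13,-1],[-83,142,-81,-0.17,0.27,-0.15,-1],[-85,178,-72,-0.17,0.30,-0.17,-1],[-86,214,-63,-0.17,0.33,-0.19,-1],[-87,250,-55,-0.18,0.36,-0.21,-1],[-88,286,-46,-0.18,0.39,-0.23,-1],[-89,322,-37,-0.18,0.41,-0.25,-1],[-91,359,-29,-0.18,0.44,-0.27,-1],[-91,359,-29,-0.18,0.44,-0.27,-1],[-91,359,-29,-0.18,0.44,-0.27,-1]]]'
python3 rec.py
python3 - <<'E'
from plan import *
T=pose();np.save("T5.npy",T);rel(target([.457,.305,.13],frame(16,0)@F))
cv2.imwrite("pics/w5.png",get_image("wrist")[:,:,::-1])
cv2.imwrite("pics/w5b.png",cv2.resize(cv2.imread("pics/w5.png"),None,fx=1.5,fy=1.5,interpolation=cv2.INTER_CUBIC))
E
```

```text
clock: 15.2
position: [0.4575, 0.3044, 0.288]
ee_rot: [-0.436, 3.111, -0.006]
force: [-0.0, -0.7, 0.1]
width: 0.998
15.2 [-0.193  0.54  -0.689  1.851  0.433  0.907  0.763] [0.457 0.304 0.288]
row [ 0.3  0.7 -1. ] [-0.0039  0.0002 -0.001 ]
```

View pics/w5b.png

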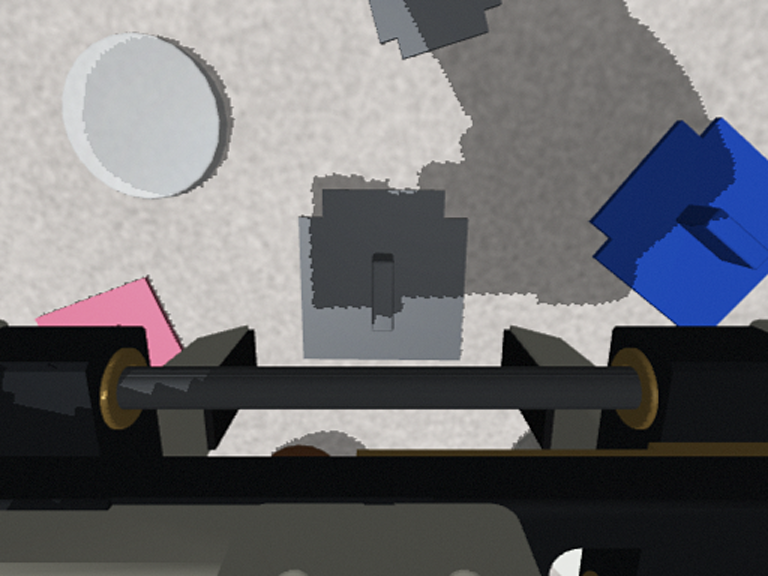

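```bash
python3 - <<'E'
from plan import *
T=np.load("T5.npy")
def w(u,v,z): return onz("wrist",(u+.5)/1.5-.5,(v+.5)/1.5-.5,z,T)
P={k:w(*p) for k,p in dict(tl=(323,190,.005),tr=(444,190,.005),fl=(300,217,.005),fr=(467,219,.005),bl=(304.5,358,.005),br=(461.5,359,.005)).items()}
r1,r2=w(382.5,262,.031),w(382,330,.031)
for k,p in P.items(): print(k,p.round(4))
tip=(P['tl']+P['tr'])/2;back=(P['bl']+P['br'])/2
d=back-tip;print("len",np.linalg.norm(d),"yaw",np.degrees(np.arctan2(d[1],d[0])))
for a,b in (('tl','tr'),('fl','fr'),('bl','br')):
    e=P[a]-P[b];print(a,np.linalg.norm(e).round(4),np.degrees(np.arctan2(e[1],e[0]))-90)
    print(np.degrees(np.arctan2(-e[0],e[1])))
u=d/np.linalg.norm(d);print("grip from tip",(tip+u*.056).round(4)," rib top mid",((r1+r2)/2).round(4),np.linalg.norm(r1-r2))
E
```

```text
tl [0.4134 0.2581 0.005 ]
tr [0.3945 0.3241 0.005 ]
fl [0.4318 0.2491 0.005 ]
fr [0.4065 0.3419 0.005 ]
bl [0.5164 0.2722 0.005 ]
br [0.49   0.3667 0.005 ]
len 0.10319327088233199 yaw 15.925375676773287
tl 0.0687 -164.04446040713117
-164.04446040713114
fl 0.0963 -164.7132188701375
-164.7132188701375
bl 0.0981 -164.34603988254418
-164.34603988254418
grip from tip [0.4578 0.3065 0.005 ]  rib top mid [0.4575 0.3057 0.031 ] 0.03840332800264893
```

```bash
python3 - <<'E'
from plan import *
rel(target([.4577,.3062,.027],frame(15.8,0)@F))
E
```

```text
row [ -0.8   2.4 102.3] [-0.0036  0.0003  0.0021]
```

```bash
python3 -m pendant '[[[-1,2,40,0,0,0,0],[-1,2,70,0,0,0,0.3],[-1,2.4,90,-0.004,0,0.002,0.3],[-1,2.4,100,-0.004,0,0.002,0.3],[-1,2.4,102,-0.004,0,0.002,0.3],[-1,2.4,102,-0.004,0,0.002,0.3]]]' 40
python3 rec.py
python3 - <<'E'
from plan import *
s=arm.observe();print(s["force"],s["width"]);rel(target([.4577,.3062,.027],frame(15.8,0)@F))
cv2.imwrite("pics/w6.png",get_image("wrist")[:,:,::-1])
E
```

```text
clock: 16.0
position: [0.4577, 0.3077, 0.1874]
ee_rot: [0.434, -3.111, -0.005]
force: [0.3, -0.2, 0.8]
width: 0.398
16.0 [-0.269  0.672 -0.594  1.924  0.557  0.713  0.653] [0.458 0.308 0.187]
[ 0.27281486 -0.21810758  0.80857752] 0.39758087619635896
row [ 0.4 -1.5  1.4] [0.0032 0.0002 0.0015]
```

View pics/w6.png

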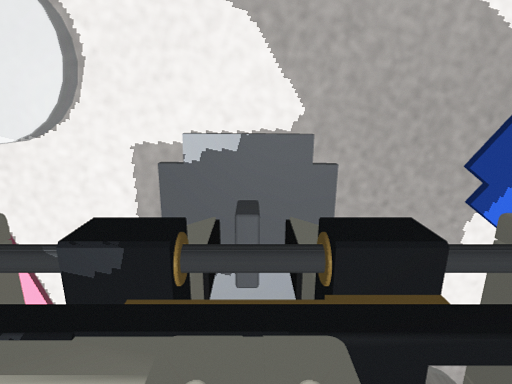

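The rib sits between the fingers at column 247, 5 px off centre. I'll correct for that, close and lift.

```bash
python3 -m pendant '[[[0.4,-1.5,1,0.003,0,0,0.3],[0.4,-1.5,1,0.003,0,0,1],[0.4,-1.5,1,0.003,0,0,1],[0.4,-1.5,1,0.003,0,0,1],[0.4,-1.5,1,0.003,0,0,1],[0.4,-1.5,1,0.003,0,0,1],[0.4,-1.5,1,0.003,0,0,1],[0.4,-1.5,1,0.003,0,0,1]]]' 45
python3 -m pendant '[[[0,0,-5,0,0,0,1],[0,0,-20,0,0,0,1],[0,0,-50,0,0,0,1],[0,0,-80,0,0,0,1]]]' 45
python3 rec.py
python3 - <<'E'
from plan import *
s=arm.observe();print(s["force"],s["width"])
np.save("T7.npy",pose(s));cv2.imwrite("pics/w7.png",get_image("wrist")[:,:,::-1])
cv2.imwrite("pics/w7b.png",cv2.resize(cv2.imread("pics/w7.png"),None,fx=1.5,fy=1.5,interpolation=cv2.INTER_CUBIC))
E
```

```text
clock: 17.05
position: [0.4575, 0.3062, 0.1858]
ee_rot: [0.434, -3.11, -0.0]
force: [-0.6, -0.6, 3.3]
width: 0.13
clock: 17.55
position: [0.4573, 0.3063, 0.2673]
ee_rot: [0.435, -3.11, -0.0]
force: [0.1, 0.5, -0.2]
width: 0.13
17.55 [-0.207  0.567 -0.674  1.868  0.454  0.866  0.742] [0.457 0.306 0.267]
[ 0.12677144  0.49405323 -0.22451022] 0.1296019048608255
```

View pics/w7b.png

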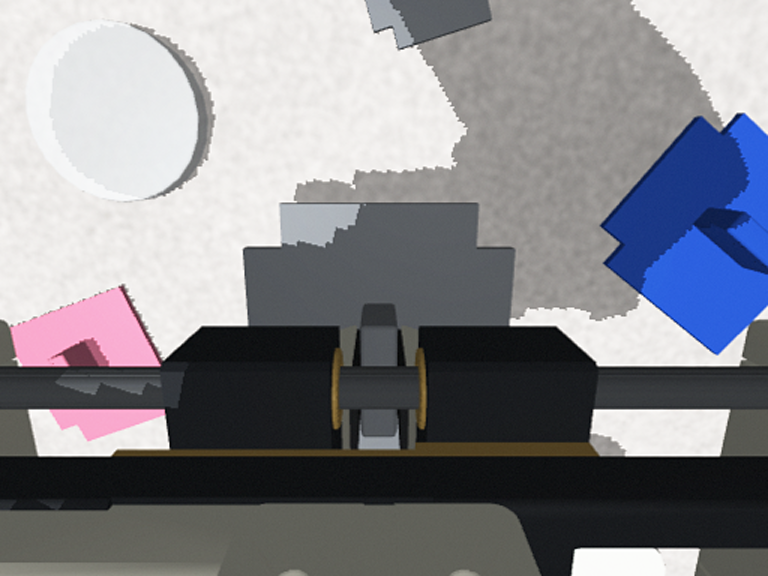

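```bash
cat > fast.py <<'E'
from plan import *
import kin
X=kin.X
def Rj(i,a):
    c,s=np.cos(a),np.sin(a)
    return np.array([[c,0,s],[0,1,0],[-s,0,c]]) if i%2 else np.array([[c,-s,0],[s,c,0],[0,0,1]])
def fkj(q):
    M=np.eye(3);p=np.array([0,0,X[0]]);ax=[];po=[]
    loc={1:np.array([X[1],X[2],0]),2:np.array([X[3],0,X[4]]),3:np.array([X[5],X[6],0]),4:np.array([X[7],0,X[8]]),5:np.array([X[9],X[10],0]),6:np.array([0,0,X[11]])}
    for i in range(7):
        ax.append(SG[i]*(M[:,1] if i%2 else M[:,2]));po.append(p)
        M=M@Rj(i,SG[i]*q[i]+C[i])
        if i+1 in loc: p=p+M@loc[i+1]
    T=np.eye(4);T[:3,:3]=M;T[:3,3]=p
    J=np.array([np.r_[np.cross(a,p-o),a] for a,o in zip(ax,po)]).T
    return T,J
def rv(M):
    w=np.array([M[2,1]-M[1,2],M[0,2]-M[2,0],M[1,0]-M[0,1]])/2;s=np.linalg.norm(w);c=(np.trace(M)-1)/2
    return w*(np.arctan2(s,c)/s if s>1e-9 else 1)
def ffollow(q,Ts,n=3,lam=.005,dt=.125,lim=.7):
    V=np.array([2.22,2.22,3.01,3.01,3.14,3.14,3.14])*lim*dt/n
    q=np.array(q,float);out=[];err=0
    for Tt in Ts:
        for k in range(n):
            T,J=fkj(q);e=np.r_[Tt[:3,3]-T[:3,3],rv(Tt[:3,:3]@T[:3,:3].T)]/(n-k)
            sp=np.linalg.norm(e[:3]);e[:3]*=min(1,.0625/n/max(sp,1e-9));sr=np.linalg.norm(e[3:]);e[3:]*=min(1,.187/n/max(sr,1e-9))
            d=J.T@np.linalg.solve(J@J.T+lam**2*np.eye(6),e)
            d*=min(1,(V/np.maximum(np.abs(d),1e-9)).min())
            q=np.clip(q+d,LO,HI)
        out.append(q.copy())
    return np.array(out)
# cover geometry in tool: tip at tool x=xt, underside at tool z=zu
xt,zu=.056,.1858
SEAT=np.array([.5515,-.0282,.078]);YAW=2.1
def covertool(xt=xt,zu=zu):
    """T_tool_cover, cover origin mid underside"""
    T=np.eye(4);T[:3,:3]=np.diag([-1,1,-1.]);T[:3,3]=[xt-.052,0,zu];return T
def seatT():
    T=np.eye(4);T[:3,:3]=R.from_euler('z',YAW,degrees=True).as_matrix();T[:3,3]=SEAT;return T
def toolfor(xs,zs,tilt,ref=19,dy=0):
    """tool pose with cover underside point 'ref' mm behind tip (in cover) at seat (xs,zs) mm and tilt deg far edge up"""
    C_=np.eye(4);C_[:3,:3]=R.from_euler('y',-tilt,degrees=True).as_matrix()
    C_[:3,3]=np.array([xs,dy,zs])/1000-C_[:3,:3]@np.array([(-52+ref)/1000,0,0])
    return seatT()@C_@np.linalg.inv(covertool())
E
python3 - <<'E'
from fast import *
T=np.load("T7.npy")
def tz(u,v,z):
    m=camera_model("wrist");d=np.array([(u-m["cx"])/m["fx"],(v-m["cy"])/m["fy"],1]);C_=m["T_tool_cam"]
    o=C_[:3,3];d=C_[:3,:3]@d;return o+d*(z-o[2])/d[2]
for u,v in ((280,203.5),(478,203.5),(244,248),(515,248)): print((tz((u+.5)/1.5-.5,(v+.5)/1.5-.5,.1808)*1000).round(1))
q=arm.observe()["joints"]
print(np.abs(fkj(q)[0]-pose()).max(), np.abs(fkj(q)[1]-jac(q)).max())
for a in (30,20,8,0): 
    Tt=toolfor(-33,2.5,a); print(a,Tt[:3,3].round(3),Tt[:3,2].round(2),Tt[:3,1].round(2))
E
```

```text
[ 55.5 -34.2 180.8]
[ 55.5  35.1 180.8]
[ 39.7 -47.9 180.8]
[ 39.7  49.2 180.8]
5.631222155244586e-10 2.503699068901995e-07
30 [ 0.458 -0.032  0.26 ] [ 0.5   0.02 -0.87] [-0.04  1.    0.  ]
20 [ 0.49  -0.03   0.268] [ 0.34  0.01 -0.94] [-0.04  1.    0.  ]
8 [ 0.529 -0.029  0.27 ] [ 0.14  0.01 -0.99] [-0.04  1.    0.  ]
0 [ 0.555 -0.028  0.266] [ 0.  0. -1.] [-0.04  1.    0.  ]
```

```bash
cat > search.py <<'E'
from fast import *
import sys,time
from multiprocessing import Pool
q0=arm.observe()["joints"]
T0=fkj(q0)[0]
Rc=R.from_euler
# entry sequence
Tpre=toolfor(-33+35*np.cos(np.radians(30)),2.5+35*np.sin(np.radians(30))+25,30)
Tpre2=toolfor(-33+35*np.cos(np.radians(30)),2.5+35*np.sin(np.radians(30)),30)
seq=interp(Tpre,Tpre2,3)+interp(Tpre2,toolfor(-33,2.5,30),5)+[toolfor(-33,2.5,a) for a in np.arange(28,5,-2)]
def vp(p): # x,y,z(grasp),tilt,roll,yaw
    Rm=frame(p[5],p[3])@F; Rm=Rc('x',p[4],degrees=True).as_matrix()@Rm
    return target(p[:3],Rm)
def run(ps,q0=q0,T0=T0):
    Ts=[];Tc=T0
    for p in ps:
        V=vp(p); n=int(np.ceil(max(np.linalg.norm(V[:3,3]-Tc[:3,3])/.045,np.linalg.norm(rv(V[:3,:3]@Tc[:3,:3].T))/.15)));Ts+=interp(Tc,V,n)+[V];Tc=V
    n=int(np.ceil(max(np.linalg.norm(Tpre[:3,3]-Tc[:3,3])/.045,np.linalg.norm(rv(Tpre[:3,:3]@Tc[:3,:3].T))/.15)));Ts+=interp(Tc,Tpre,n)+[Tpre]*2
    nt=len(Ts)
    A=ffollow(q0,Ts+seq,n=2)
    mar=np.minimum(A-LO,HI-A).min()
    err=max(np.linalg.norm(fkj(A[i])[0][:3,3]-(Ts+seq)[i][:3,3]) for i in range(nt-1,len(A)))
    return mar,err,A[nt-1],A[-1],nt,A
def job(seed):
    r=np.random.default_rng(seed);k=r.integers(1,3)
    ps=[np.array([r.uniform(.4,.62),r.uniform(-.15,.35),r.uniform(.2,.35),r.uniform(-30,45),r.uniform(-40,40),r.uniform(-50,50)]) for _ in range(k)]
    try: m,e,a,b,nt,_=run(ps)
    except Exception as ex: return None
    return m-20*e-.002*nt,m,e,a,b,nt,ps
if __name__=="__main__":
    t=time.time()
    with Pool() as P: res=[x for x in P.imap_unordered(job,range(int(sys.argv[1])),chunksize=8) if x]
    res.sort(key=lambda x:-x[0]);print(time.time()-t)
    for s_,m,e,a,b,nt,ps in res[:6]: print(round(s_,3),"mar",m.round(3),"err",round(e,4),"rows",nt,a.round(2),b.round(2),[p.round(2).tolist() for p in ps])
E
nproc; OMP_NUM_THREADS=1 timeout 500 python3 search.py 1500
```

```text
4
34.51605153083801
0.021 mar 0.091 err 0.0007 rows 28 [ 0.59  0.34 -0.77  2.21  1.1   0.29  0.51] [ 0.6   0.6  -0.9   1.94  0.67  0.81  0.95] [[0.43, -0.08, 0.26, 16.55, 26.97, -37.45], [0.52, -0.01, 0.32, 18.13, -22.82, -45.95]]
0.016 mar 0.083 err 0.0009 rows 24 [ 0.58  0.34 -0.76  2.21  1.09  0.29  0.52] [ 0.59  0.59 -0.89  1.94  0.67  0.81  0.95] [[0.4, 0.11, 0.27, -8.24, 35.24, -5.22], [0.41, -0.04, 0.21, 18.47, -26.15, 4.05]]
-0.037 mar 0.066 err 0.0014 rows 37 [ 0.57  0.34 -0.74  2.21  1.08  0.28  0.53] [ 0.58  0.59 -0.88  1.94  0.65  0.8   0.96] [[0.45, -0.07, 0.21, 6.11, 39.39, -4.9], [0.44, 0.32, 0.3, 25.46, -5.91, -11.75]]
-0.044 mar 0.052 err 0.0023 rows 25 [ 0.55  0.33 -0.71  2.22  1.06  0.27  0.54] [ 0.57  0.58 -0.86  1.94  0.64  0.79  0.98] [[0.6, -0.01, 0.21, -6.71, 17.45, 28.1], [0.52, 0.01, 0.34, 39.61, -5.08, -9.03]]
-0.054 mar 0.0 err 0.0002 rows 25 [ 0.88  0.51 -1.19  2.2   1.33  0.54  0.35] [ 0.75  0.75 -1.19  1.93  0.9   0.98  0.76] [[0.53, 0.11, 0.2, 11.27, 37.47, -10.19], [0.4, -0.03, 0.34, 37.2, -2.1, -38.28]]
-0.058 mar 0.0 err 0.0002 rows 27 [ 0.85  0.49 -1.14  2.2   1.3   0.5   0.36] [ 0.74  0.73 -1.16  1.93  0.87  0.96  0.78] [[0.47, -0.01, 0.27, -6.54, 6.31, -5.16], [0.41, 0.15, 0.3, 43.48, -14.9, 8.8]]
```

```bash
cat > refine.py <<'E'
from search import *
import search
def local(a):
    seed,ps=a;r=np.random.default_rng(seed);best=(-9,)
    ps=[np.array(p) for p in ps]
    m,e,x,y,nt,_=run(ps);best=(m-20*e-.002*nt,m,e,x,y,nt,ps)
    sc=np.array([.04,.05,.03,8,8,10])
    for k in range(90):
        p2=[p+r.normal(size=6)*sc*(.3 if k>50 else 1) for p in best[6]]
        for p in p2: p[0]=np.clip(p[0],.38,.54);p[2]=np.clip(p[2],.19,.36);p[3:]=np.clip(p[3:],-45,45)
        m,e,x,y,nt,_=run(p2);s_=m-20*e-.002*nt
        if s_>best[0]: best=(s_,m,e,x,y,nt,p2)
    return best
if __name__=="__main__":
    A=[[[0.43, -0.08, 0.26, 16.55, 26.97, -37.45], [0.52, -0.01, 0.32, 18.13, -22.82, -45.95]],[[0.4, 0.11, 0.27, -8.24, 35.24, -5.22], [0.41, -0.04, 0.21, 18.47, -26.15, 4.05]],[[0.53, 0.11, 0.2, 11.27, 37.47, -10.19], [0.4, -0.03, 0.34, 37.2, -2.1, -38.28]],[[0.47, -0.01, 0.27, -6.54, 6.31, -5.16], [0.41, 0.15, 0.3, 43.48, -14.9, 8.8]]]
    with Pool() as P: res=P.map(local,[(i*10+j,a) for i,a in enumerate(A) for j in range(5)],chunksize=1)
    res.sort(key=lambda x:-x[0])
    for s_,m,e,a,b,nt,ps in res[:5]: print(round(s_,3),"mar",m.round(3),"err",round(e,4),"rows",nt,a.round(2),b.round(2),[p.round(3).tolist() for p in ps])
E
OMP_NUM_THREADS=1 timeout 560 python3 refine.py
```

```text
0.167 mar 0.222 err 0.0003 rows 24 [ 0.74  0.41 -0.97  2.2   1.22  0.39  0.42] [ 0.68  0.66 -1.05  1.93  0.79  0.89  0.85] [[0.38, 0.069, 0.277, 23.984, 28.626, -40.312], [0.501, 0.084, 0.311, 22.613, -23.328, -43.758]]
0.163 mar 0.224 err 0.0003 rows 27 [ 0.73  0.4  -0.96  2.2   1.21  0.38  0.42] [ 0.68  0.66 -1.04  1.93  0.78  0.89  0.85] [[0.434, -0.064, 0.231, 17.05, 34.399, -31.792], [0.459, -0.165, 0.341, 27.473, -16.105, -34.933]]
0.162 mar 0.225 err 0.0003 rows 28 [ 0.73  0.4  -0.96  2.2   1.21  0.38  0.42] [ 0.68  0.66 -1.04  1.93  0.78  0.89  0.85] [[0.394, -0.09, 0.262, 15.491, 32.641, -45.0], [0.534, -0.098, 0.352, 45.0, -0.022, -40.024]]
0.161 mar 0.223 err 0.0003 rows 28 [ 0.73  0.4  -0.96  2.2   1.21  0.38  0.42] [ 0.68  0.66 -1.04  1.93  0.78  0.89  0.86] [[0.405, -0.025, 0.304, 6.847, 18.24, 11.891], [0.453, -0.102, 0.234, 20.03, -43.648, -9.457]]
0.16 mar 0.217 err 0.0003 rows 25 [ 0.73  0.4  -0.96  2.2   1.21  0.38  0.42] [ 0.68  0.66 -1.04  1.93  0.78  0.89  0.85] [[0.54, 0.051, 0.21, 10.857, 21.293, -4.774], [0.482, -0.061, 0.347, 43.399, -32.945, 9.361]]
```

```bash
cat > v.py <<'E'
from search import *
ps=[[0.38, 0.069, 0.277, 24, 28.6, -40.3], [0.501, 0.084, 0.311, 22.6, -23.3, -43.8]]
Tc=T0
for p in ps:
    V=vp(p);n=int(np.ceil(max(np.linalg.norm(V[:3,3]-Tc[:3,3])/.045,np.linalg.norm(rv(V[:3,:3]@Tc[:3,:3].T))/.15)))
    Ts=interp(Tc,V,n); print(n); rows(Ts,T0)
    for T in Ts[::2]: print((T[:3,3]+.186*T[:3,2]).round(3),end=" ")
    Tc=V
E
python3 v.py
```

```text
8
[25,-28,-19,-0.04,-0.03,0.13,H],[49,-56,-39,-0.07,-0.07,0.26,H],[74,-85,-58,-0.11,-0.10,0.39,H],[98,-113,-77,-0.15,-0.13,0.52,H],[123,-141,-97,-0.18,-0.17,0.66,H],[147,-169,-116,-0.22,-0.20,0.79,H],[172,-197,-135,-0.26,-0.23,0.92,H],[196,-226,-155,-0.29,-0.27,1.05,H],
[0.447 0.282 0.105] [0.427 0.228 0.145] [0.411 0.17  0.187] [0.396 0.108 0.23 ] 6
[169,-208,-155,-0.14,-0.30,1.04,H],[143,-191,-156,0.01,-0.33,1.03,H],[116,-173,-156,0.16,-0.37,1.01,H],[89,-156,-157,0.31,-0.40,0.99,H],[62,-138,-158,0.46,-0.43,0.96,H],[35,-121,-158,0.62,-0.45,0.93,H],
[0.409 0.072 0.249] [0.45  0.067 0.254] [0.489 0.066 0.275]
```

```bash
python3 -m pendant '[[[25,-28,-19,-0.04,-0.03,0.13,1],[49,-56,-39,-0.07,-0.07,0.26,1],[74,-85,-58,-0.11,-0.10,0.39,1],[98,-113,-77,-0.15,-0.13,0.52,1],[123,-141,-97,-0.18,-0.17,0.66,1],[147,-169,-116,-0.22,-0.20,0.79,1],[172,-197,-135,-0.26,-0.23,0.92,1],[196,-226,-155,-0.29,-0.27,1.05,1],[196,-226,-155,-0.29,-0.27,1.05,1],[169,-208,-155,-0.14,-0.30,1.04,1],[143,-191,-156,0.01,-0.33,1.03,1],[116,-173,-156,0.16,-0.37,1.01,1],[89,-156,-157,0.31,-0.40,0.99,1],[62,-138,-158,0.46,-0.43,0.96,1],[35,-121,-158,0.62,-0.45,0.93,1],[35,-121,-158,0.62,-0.45,0.93,1]]]'
python3 rec.py
cat > st.py <<'E'
from search import *
print("width",arm.observe()["width"])
def go(Tt,n,extra=2,q=q0,Tc=T0,show=True):
    Ts=interp(Tc,Tt,n)+[Tt]*extra;A=ffollow(q,Ts,n=3)
    print("end",A[-1].round(2),"mar",np.minimum(A-LO,HI-A).min().round(3),"err",np.abs(fkj(A[-1])[0]-Tt).max().round(4));rows(interp(Tc,Tt,n),Tc);return A[-1]
E
python3 - <<'E'
from st import *
q=go(Tpre,10)
A=ffollow(q,seq);print(A[-1].round(2),np.minimum(A-LO,HI-A).min())
E
```

```text
clock: 19.6
position: [0.4579, 0.1852, 0.4222]
ee_rot: [0.859, 2.391, -0.707]
force: [-0.3, -0.9, -1.7]
width: 0.13
19.6 [-0.045  0.431 -0.935  1.848  0.928  1.594 -0.389] [0.458 0.185 0.422]
width 0.13039712153535785
end [ 0.79  0.44 -1.05  2.2   1.26  0.43  0.39] mar 0.224 err 0.0
[-4,-9,23,-0.07,0.00,-0.05,H],[-8,-17,46,-0.14,0.00,-0.10,H],[-12,-26,69,-0.21,0.01,-0.16,H],[-16,-35,92,-0.28,0.01,-0.21,H],[-20,-44,115,-0.35,0.01,-0.26,H],[-24,-52,138,-0.42,0.01,-0.31,H],[-28,-61,160,-0.49,0.02,-0.36,H],[-32,-70,183,-0.56,0.02,-0.42,H],[-36,-79,206,-0.63,0.02,-0.47,H],[-40,-87,229,-0.70,0.02,-0.52,H],
[ 0.71  0.69 -1.1   1.93  0.83  0.92  0.82] 0.1648280919368612
```

```bash
python3 -m pendant '[[[-4,-9,23,-0.07,0,-0.05,1],[-8,-17,46,-0.14,0,-0.10,1],[-12,-26,69,-0.21,0.01,-0.16,1],[-16,-35,92,-0.28,0.01,-0.21,1],[-20,-44,115,-0.35,0.01,-0.26,1],[-24,-52,138,-0.42,0.01,-0.31,1],[-28,-61,160,-0.49,0.02,-0.36,1],[-32,-70,183,-0.56,0.02,-0.42,1],[-36,-79,206,-0.63,0.02,-0.47,1],[-40,-87,229,-0.70,0.02,-0.52,1],[-40,-87,229,-0.70,0.02,-0.52,1],[-40,-87,229,-0.70,0.02,-0.52,1]]]'
python3 rec.py
python3 - <<'E'
from st import *
rel(Tpre);np.save("T8.npy",T0)
for n in("wrist","side"): cv2.imwrite(f"pics/{n}8.png",get_image(n)[:,:,::-1])
cv2.imwrite("pics/w8b.png",cv2.resize(cv2.imread("pics/wrist8.png"),None,fx=1.5,fy=1.5,interpolation=cv2.INTER_CUBIC))
crop("pics/side8.png",180,120,340,260,5,"pics/s8c.png")
E
```

```text
clock: 21.1
position: [0.4865, -0.0338, 0.3045]
ee_rot: [-0.037, 2.614, 0.006]
force: [0.4, 0.2, -0.7]
width: 0.126
21.1 [ 0.792  0.428 -1.037  2.204  1.251  0.426  0.393] [ 0.487 -0.034  0.305]
width 0.12639334789001477
row [-0.3  3.2  2.6] [-0.0066  0.0039 -0.0064]
```

View pics/w8b.png

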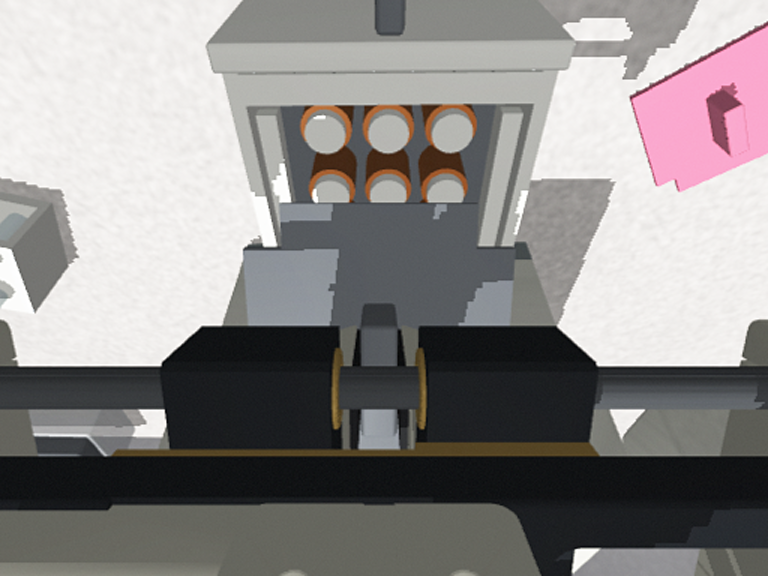

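View pics/s8c.png

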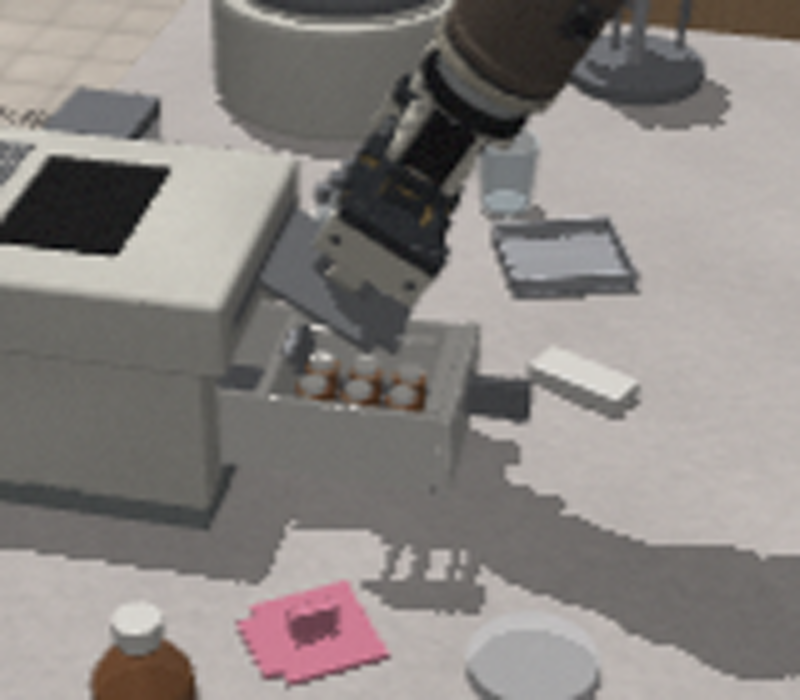

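```bash
python3 - <<'E'
from h import *
crop("pics/wrist8.png",130,0,400,150,3,"pics/w8c.png")
T=np.load("T8.npy")
def w(u,v,z): return onz("wrist",(u+.5)/1.5-.5,(v+.5)/1.5-.5,z,T).round(4)
for nm,u,v,z in [("outer L",207,46,.09),("outer R",575,41,.09),("mid L",215,72,.09),("mid R",565,70,.09),("ledge L",248,106,.09),("ledge R",533,104,.09),("ledge mid",390,105,.09)]: print(nm,w(u,v,z))
E
```

```text
outer L [ 0.4896 -0.0913  0.09  ]
outer R [0.4845 0.0307 0.09  ]
mid L [ 0.4979 -0.0905  0.09  ]
mid R [0.4937 0.0303 0.09  ]
ledge L [ 0.5095 -0.0811  0.09  ]
ledge R [0.5058 0.0224 0.09  ]
ledge mid [ 0.5077 -0.0294  0.09  ]
```

View pics/w8c.png

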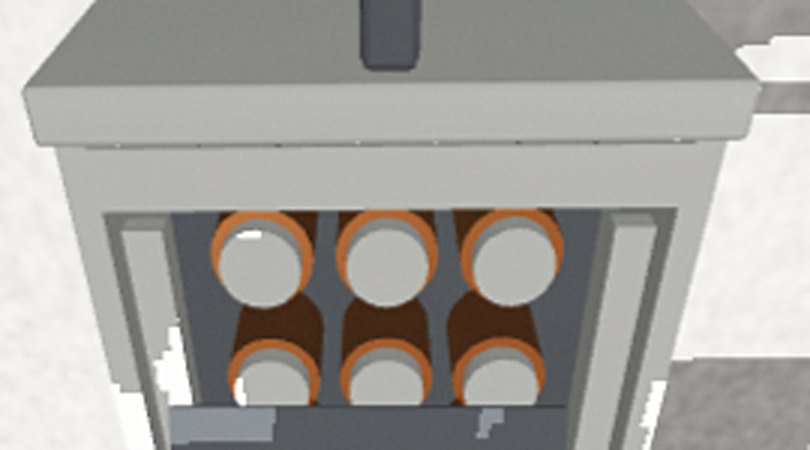

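```bash
sed -i 's/^SEAT=.*/SEAT=np.array([.5495,-.0279,.078]);YAW=2.1/; s/^xt,zu=.*/xt,zu=.0555,.1858/' fast.py
python3 - <<'E'
from st import *
c,s=np.cos(np.radians(30)),np.sin(np.radians(30))
A_=toolfor(-32.5+30*c,2.5+30*s,30,dy=-.5); B_=toolfor(-32.5,2.5,30,dy=-.5)
q=go(A_,4); q=go(B_,5,q=q,Tc=A_)
rows([B_],T0)
A=ffollow(q,[toolfor(-32.5,2.5-1.5*(30-a)/24,a,dy=-.5) for a in np.arange(28,5,-2)]);print(A[-1].round(2),np.minimum(A-LO,HI-A).min())
E
```

```text
width 0.12610197779219737
end [ 0.72  0.46 -0.97  2.25  1.45  0.41  0.2 ] mar 0.254 err 0.0
[5,1,6,-0.00,0.00,-0.00,H],[10,1,12,-0.00,0.00,-0.00,H],[14,2,18,-0.00,0.00,-0.00,H],[19,3,24,-0.01,0.00,-0.00,H],
end [ 0.73  0.46 -0.97  2.32  1.61  0.4   0.03] mar 0.255 err 0.0
[6,0,0,-0.00,-0.00,-0.00,H],[12,0,0,-0.00,-0.00,-0.00,H],[18,0,0,-0.00,-0.00,-0.00,H],[24,0,0,-0.00,-0.00,-0.00,H],[30,0,0,-0.00,-0.00,-0.00,H],
[49,3,23,-0.01,0.00,-0.00,H],
[ 0.71  0.69 -1.1   1.94  0.83  0.91  0.82] 0.1718975086131107
```

```bash
python3 -m pendant '[[[5,1,6,-0.003,0.002,-0.003,1],[10,1,12,-0.006,0.003,-0.005,1],[14,2,18,-0.006,0.003,-0.005,1],[19,3,23,-0.006,0.003,-0.005,1],[19,3,23,-0.006,0.003,-0.005,1]]]'
python3 rec.py
python3 - <<'E'
from st import *
np.save("T9.npy",T0)
c,s=np.cos(np.radians(30)),np.sin(np.radians(30))
rel(toolfor(-32.5+30*c,2.5+30*s,30,dy=-.5)); rel(toolfor(-32.5,2.5,30,dy=-.5))
for n in("wrist","side"): cv2.imwrite(f"pics/{n}9.png",get_image(n)[:,:,::-1])
crop("pics/wrist9.png",100,0,400,200,2.6,"pics/w9c.png")
crop("pics/side9.png",210,160,310,240,7,"pics/s9c.png")
E
```

```text
clock: 21.82
position: [0.4813, -0.0311, 0.2748]
ee_rot: [-0.049, 2.617, 0.012]
force: [-0.5, 0.2, -1.1]
width: 0.127
21.825 [ 0.721  0.461 -0.963  2.246  1.446  0.401  0.201] [ 0.481 -0.031  0.275]
width 0.12661113748765812
row [-0.3  0.2  0.4] [-0.0006  0.0005  0.0007]
row [29.7  0.2  0.3] [-0.0006  0.0005  0.0007]
```

View pics/w9c.png

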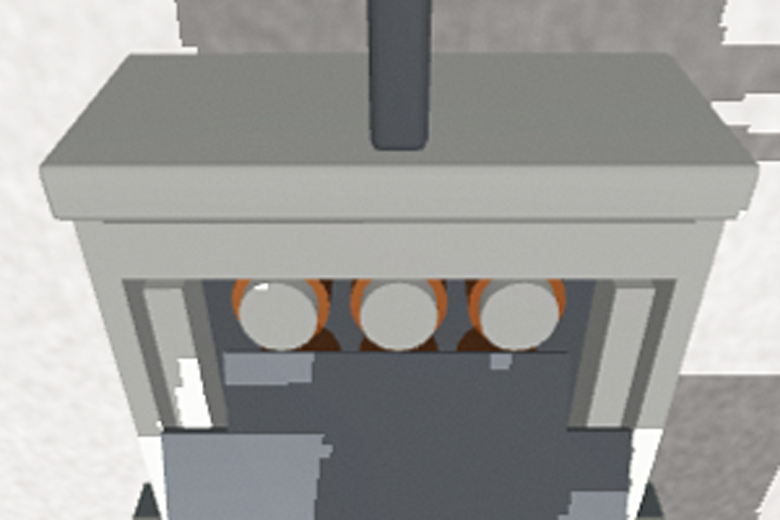

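View pics/s9c.png

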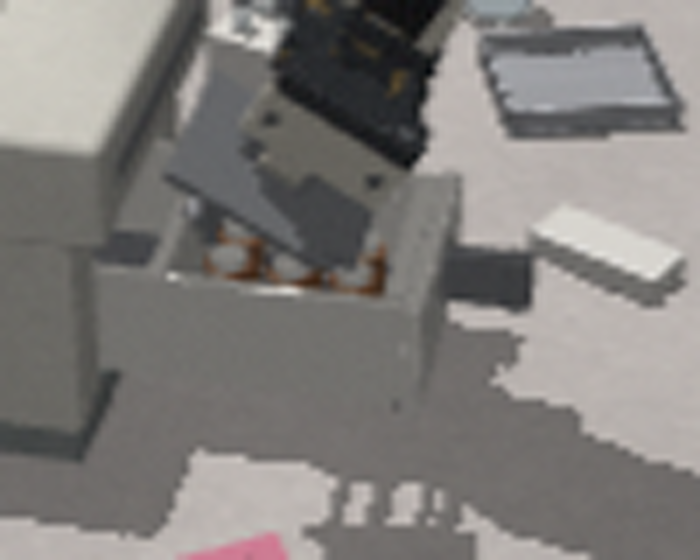

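The tongue is centred on the ledge opening (tongue columns 223–567, opening 122–677 in the crop). I'll insert it.

```bash
python3 - <<'E'
from h import *
T=np.load("T9.npy")
def w(u,v,z): return onz("wrist",100+(u+.5)/2.6-.5,(v+.5)/2.6-.5,z,T).round(4)
print("ledge",w(122,280,.09),w(677,279,.09),"outer",w(40,165,.09),w(757,165,.09),"ledge lower?",w(400,280,.085))
E
python3 -m pendant '[[[6,0,0,0,0,0,1],[12,0,0,0,0,0,1],[18,0,0,0,0,0,1],[18,0,0,0,0,0,1]]]'
python3 -m pendant '[[[4,0,0,0,0,0,1],[8,0,0,0,0,0,1],[11,0,0,0,0,0,1],[11,0,0,0,0,0,1]]]'
python3 rec.py
python3 - <<'E'
from st import *
np.save("T10.npy",T0)
rel(toolfor(-32.5,2.5,30,dy=-.5))
for n in("wrist","side"): cv2.imwrite(f"pics/{n}10.png",get_image(n)[:,:,::-1])
crop("pics/wrist10.png",100,0,400,200,2.6,"pics/w10c.png")
crop("pics/side10.png",210,160,310,240,7,"pics/s10c.png")
E
```

```text
ledge [ 0.5097 -0.0817  0.09  ] [0.5056 0.0226 0.09  ] outer [ 0.4885 -0.0911  0.09  ] [0.484 0.03  0.09 ] ledge lower? [ 0.5106 -0.0293  0.085 ]
clock: 22.42
position: [0.4652, -0.0331, 0.2652]
ee_rot: [-0.046, 2.618, 0.011]
force: [-0.6, -0.2, -2.0]
width: 0.126
clock: 22.92
position: [0.456, -0.0333, 0.2599]
ee_rot: [-0.046, 2.618, 0.012]
force: [-0.8, 0.5, -1.2]
width: 0.125
22.925 [ 0.73   0.46  -0.963  2.314  1.604  0.394  0.035] [ 0.456 -0.033  0.26 ]
width 0.12488933682080304
row [0.3 1.5 0.1] [-0.0013 -0.0002 -0.0013]
```

View pics/w10c.png

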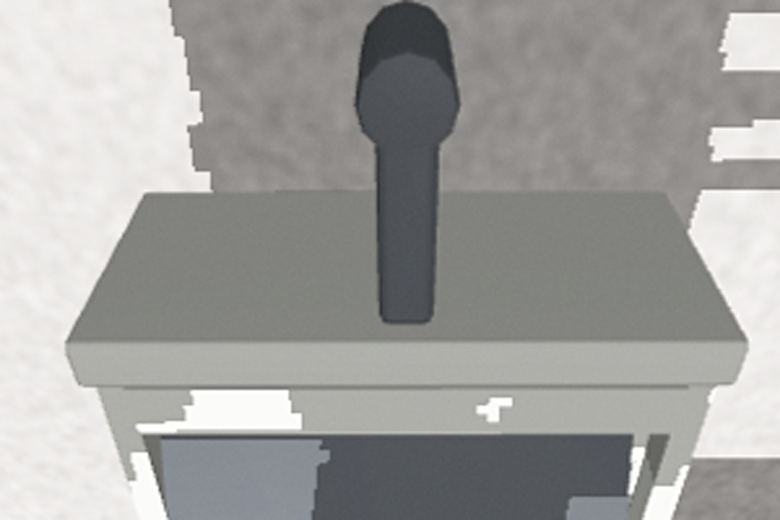

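View pics/s10c.png

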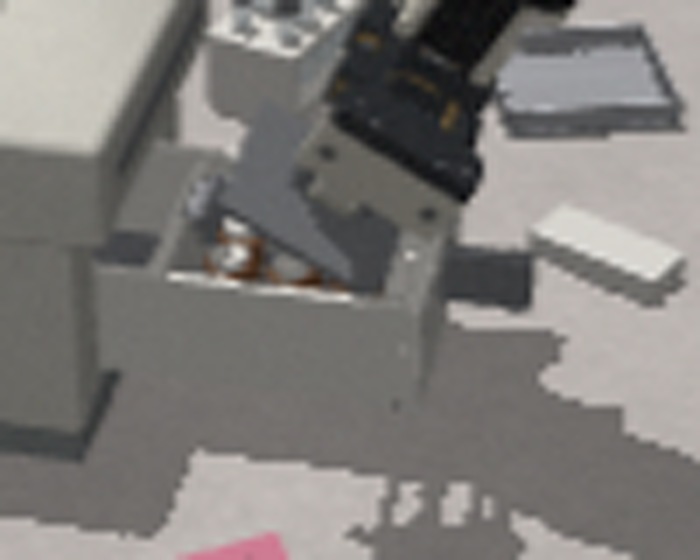

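```bash
python3 - <<'E'
from st import *
Ts=[toolfor(-32.5,2.5-1.2*(30-a)/18,a,dy=-.5) for a in np.arange(28,11,-2)]
rows(Ts,T0);A=ffollow(q0,Ts);print(A[-1].round(2),np.minimum(A-LO,HI-A).min())
E
```

```text
width 0.12866838845938122
[-6,1,2,-0.00,0.04,-0.00,H],[-12,1,3,-0.00,0.07,-0.00,H],[-18,2,5,-0.00,0.11,-0.00,H],[-25,2,7,-0.00,0.14,-0.00,H],[-31,2,10,-0.00,0.17,-0.00,H],[-37,2,12,-0.00,0.21,-0.00,H],[-43,2,15,-0.00,0.24,-0.00,H],[-49,2,18,-0.00,0.28,-0.00,H],[-54,2,22,-0.00,0.31,-0.00,H],
[ 0.74  0.63 -1.09  2.03  0.91  0.77  0.74] 0.17958280330276666
```

```bash
python3 -m pendant '[[[-6,1,2,-0.001,0.04,-0.001,1],[-12,1,3,-0.001,0.07,-0.001,1],[-18,2,5,-0.001,0.11,-0.001,1],[-25,2,7,-0.001,0.14,-0.001,1],[-31,2,10,-0.001,0.17,-0.001,1],[-31,2,10,-0.001,0.17,-0.001,1]]]'
python3 rec.py
python3 - <<'E'
from st import *
rel(toolfor(-32.5,1.5,20,dy=-.5))
Ts=[toolfor(-32.5,z,a,dy=-.5) for a,z in ((18,1.6),(16,1.5),(14,1.3),(12,1.2),(10,1.1))]
rows(Ts,T0)
E
```

```text
clock: 23.78
position: [0.4887, -0.0302, 0.267]
ee_rot: [-0.049, 2.787, 0.01]
force: [-0.4, 1.2, -0.9]
width: 0.128
23.775 [ 0.731  0.528 -1.016  2.158  1.063  0.551  0.574] [ 0.489 -0.03   0.267]
width 0.12787325892251022
row [ 1.  -0.4  0.1] [ 0.0005  0.0054 -0.0013]
[-6,0,1,0.00,0.04,-0.00,H],[-12,0,3,0.00,0.08,-0.00,H],[-18,0,5,0.00,0.11,-0.00,H],[-24,0,7,0.00,0.15,-0.00,H],[-31,0,10,0.00,0.18,-0.00,H],
```

```bash
python3 -m pendant '[[[-6,0,1,0,0.04,-0.001,1],[-12,0,3,0,0.08,-0.001,1],[-18,0,5,0,0.11,-0.001,1],[-24,0,7,0,0.15,-0.001,1],[-24,0,7,0,0.15,-0.001,1]]]'
python3 rec.py
python3 - <<'E'
from st import *
rel(toolfor(-32.5,1.2,12,dy=-.5));np.save("T11.npy",T0)
for n in("wrist","side"): cv2.imwrite(f"pics/{n}11.png",get_image(n)[:,:,::-1])
crop("pics/wrist11.png",100,0,400,200,2.6,"pics/w11c.png")
crop("pics/side11.png",210,160,310,240,7,"pics/s11c.png")
E
```

```text
clock: 24.4
position: [0.5138, -0.0293, 0.2689]
ee_rot: [-0.054, 2.935, 0.006]
force: [4.8, -0.2, -0.2]
width: 0.128
24.4 [ 0.725  0.617 -1.069  2.03   0.885  0.763  0.755] [ 0.514 -0.029  0.269]
width 0.12751249693426225
row [-0.2 -0.4  0.4] [-0.     -0.0035 -0.    ]
```

View pics/w11c.png

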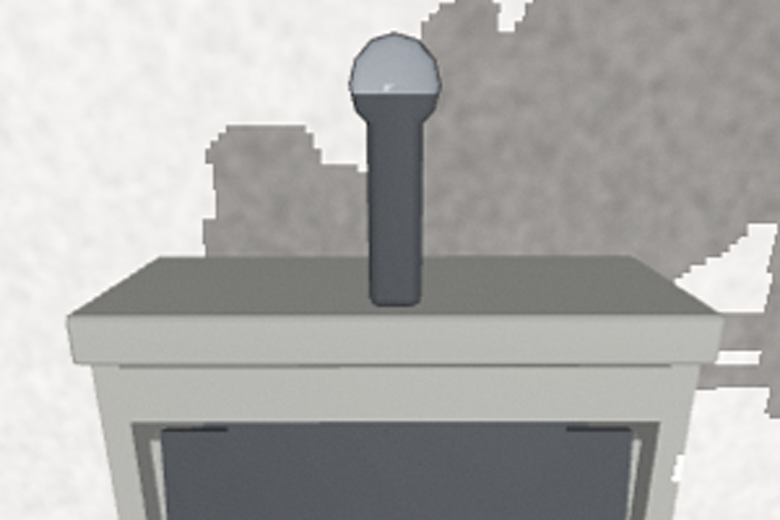

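View pics/s11c.png

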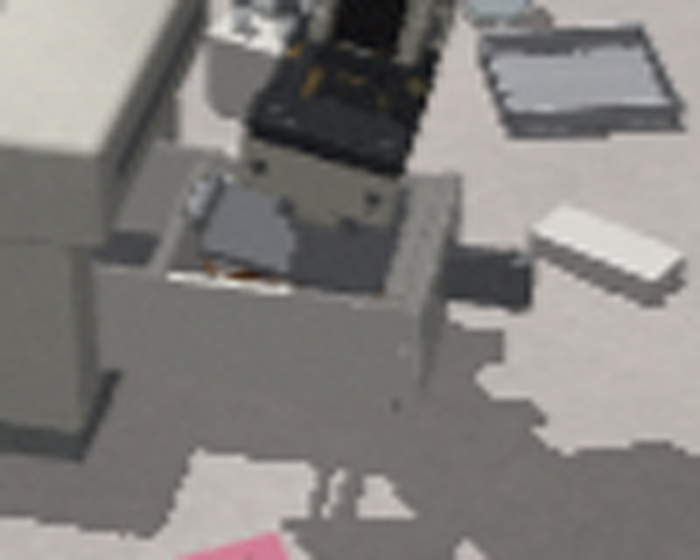

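```bash
python3 - <<'E'
from st import *
Ts=[toolfor(xs,z,a,dy=-.5) for a,z,xs in ((11,1.1,-31.8),(9,.9,-31.3),(7,.6,-31.3),(5,.4,-31.3),(3,.2,-31.3),(1,0,-31.3),(-1,-.3,-31.3))]
rows(Ts,T0);A=ffollow(q0,Ts);print(A[-1].round(2),np.minimum(A-LO,HI-A).min())
E
```

```text
width 0.13215794504223638
[-4,0,2,-0.00,0.01,0.00,H],[-11,0,3,-0.00,0.05,0.00,H],[-18,0,5,-0.00,0.08,0.00,H],[-24,0,7,-0.00,0.12,0.00,H],[-30,0,10,-0.00,0.15,0.00,H],[-36,0,12,-0.00,0.19,0.00,H],[-42,0,15,-0.00,0.22,0.00,H],
[ 0.65  0.74 -1.06  1.83  0.74  1.05  0.9 ] 0.19812952619403523
```

```bash
python3 -m pendant '[[[-4,0,2,0,0.01,0,1],[-8,0,2.5,0,0.03,0,1],[-11,0,3,0,0.05,0,1]]]' 55
python3 -m pendant '[[[-3.5,0,1,0,0.015,0,1],[-7,0,2,0,0.03,0,1]]]'
python3 -m pendant '[[[-3,0,1,0,0.02,0,1],[-6,0,2,0,0.04,0,1]]]'
python3 - <<'E'
from st import *
rel(toolfor(-31.3,.4,5,dy=-.5));print(arm.observe()["ft_torque"])
E
```

```text
clock: 24.88
position: [0.5243, -0.0289, 0.2677]
ee_rot: [-0.056, 2.989, 0.004]
force: [-0.5, -0.5, -1.9]
width: 0.126
clock: 25.12
position: [0.5316, -0.0285, 0.267]
ee_rot: [-0.056, 3.019, 0.003]
force: [-2.8, -0.1, 3.5]
width: 0.127
clock: 25.38
position: [0.5386, -0.0282, 0.2663]
ee_rot: [-0.057, 3.057, 0.003]
force: [1.3, -0.8, 5.1]
width: 0.126
width 0.12579613319003446
row [ 0.2 -0.6 -0.4] [ 0.0001 -0.0029  0.0005]
[ 0.00094711 -0.86198705  0.05882542]
```

```bash
python3 -m pendant '[[[-3,0,1,0,0.02,0,1],[-6,0,2,0,0.035,0,1]]]'
python3 -m pendant '[[[-3,0,1,0,0.02,0,1],[-6,0,2,0,0.035,0,1]]]'
python3 - <<'E'
from st import *
rel(toolfor(-31.3,0,1,dy=-.5));print(arm.observe()["ft_torque"])
rows([toolfor(-31.3,-.3,-1,dy=-.5),toolfor(-31.3,-1,-2,dy=-.5)],T0)
for n in("wrist","side"): cv2.imwrite(f"pics/{n}12.png",get_image(n)[:,:,::-1])
crop("pics/side12.png",210,160,310,240,7,"pics/s12c.png")
E
```

```text
clock: 25.62
position: [0.5449, -0.0279, 0.265]
ee_rot: [-0.057, 3.091, 0.001]
force: [-0.4, -0.4, 10.0]
width: 0.127
clock: 25.88
position: [0.5511, -0.0277, 0.2638]
ee_rot: [-0.057, 3.126, 0.0]
force: [-1.2, -1.6, 18.7]
width: 0.125
width 0.12468707792874258
row [-0.3 -0.7 -0.6] [-0.0002 -0.0022  0.    ]
[-0.29408759  0.55041129  0.04010688]
[-7,-1,1,-0.00,0.03,0.00,H],[-10,-1,3,-0.00,0.05,0.00,H],
```

View pics/s12c.png

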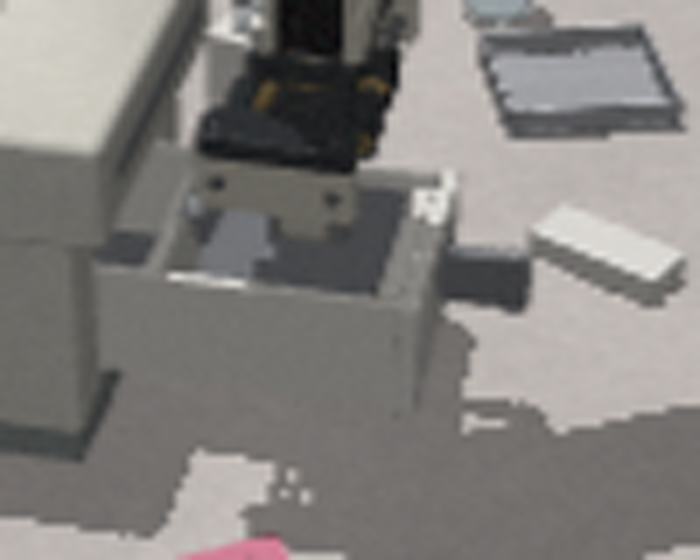

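```bash
python3 -m pendant '[[[-3,0,0.5,0,0.015,0,1],[-6,0,1,0,0.03,0,1],[-6,0,1,0,0.03,0,1]]]'
python3 - <<'E'
from st import *
rel(toolfor(-31.3,0,0,dy=-.5));print(arm.observe()["ft_torque"])
E
```

```text
clock: 26.35
position: [0.5574, -0.0274, 0.2637]
ee_rot: [0.057, -3.128, 0.001]
force: [-1.8, -1.7, 20.8]
width: 0.123
width 0.12285415281903504
row [ 2.7 -0.8 -0.1] [-0.0007 -0.0133  0.0001]
[-0.38761937 -0.25210646  0.02088583]
```

```bash
python3 -m pendant '[[[0,0,1,0,0.01,0,1],[-1,0,1.5,0,0.02,0,1],[-1,0,1.5,0,0.02,0,1]]]'
python3 - <<'E'
from st import *
print(arm.observe()["ft_torque"])
cv2.imwrite("pics/w13.png",get_image("wrist")[:,:,::-1])
E
python3 -m pendant '[[[0,0,-1,0,-0.01,0,1],[1,0,-1,0,-0.02,0,0.8],[1,0,-1.5,0,-0.02,0,0.3],[1,0,-1.5,0,-0.02,0,0.3],[1,0,-1.5,0,-0.02,0,0.3],[1,0,-1.5,0,-0.02,0,0.3]]]'
python3 -m pendant '[[[0,0,-20,0,0,0,0.3],[0,0,-50,0,0,0,0.3],[0,0,-70,0,0,0,0.3]]]'
python3 rec.py
python3 - <<'E'
from st import *
np.save("T14.npy",T0)
for n in("wrist","side","top"): cv2.imwrite(f"pics/{n}14.png",get_image(n)[:,:,::-1])
crop("pics/side14.png",210,160,310,240,7,"pics/s14c.png")
crop("pics/top14.png",225,140,325,220,6,"pics/t14c.png")
E
```

```text
clock: 26.72
position: [0.5597, -0.0273, 0.2635]
ee_rot: [0.056, -3.112, 0.002]
force: [2.2, -4.1, 26.1]
width: 0.129
width 0.12880084999507438
[-0.60857219 -1.15050175  0.0821068 ]
clock: 27.52
position: [0.556, -0.0277, 0.2615]
ee_rot: [0.058, -3.124, 0.001]
force: [0.0, -0.5, 0.7]
width: 0.344
clock: 27.9
position: [0.5574, -0.0273, 0.3339]
ee_rot: [0.058, -3.126, 0.001]
force: [0.4, -0.6, 0.4]
width: 0.348
27.9 [ 0.691  0.668 -1.129  1.759  0.651  1.163  0.969] [ 0.557 -0.027  0.334]
width 0.3478110751513233
```

View pics/wrist14.png

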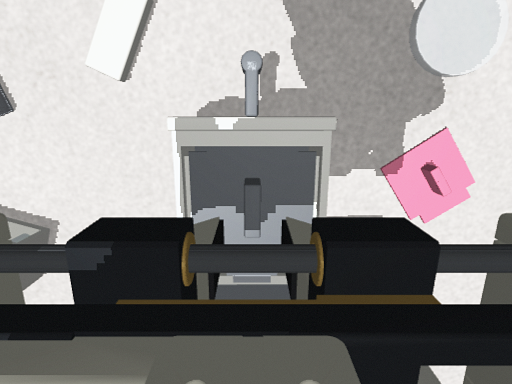

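View pics/s14c.png

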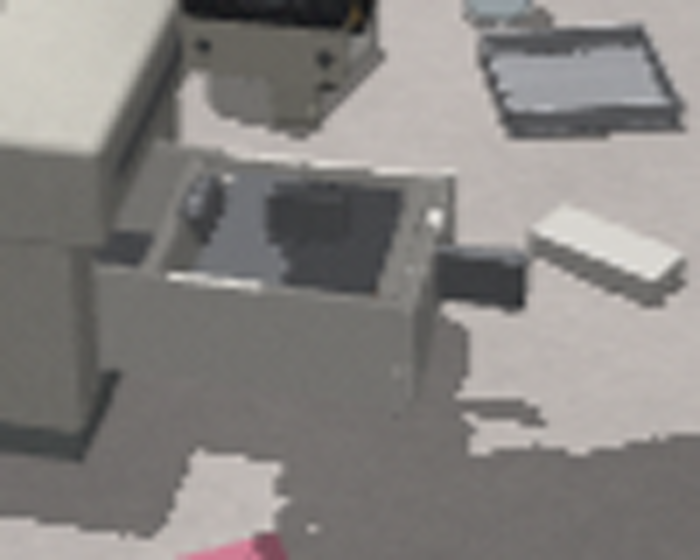

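View pics/t14c.png

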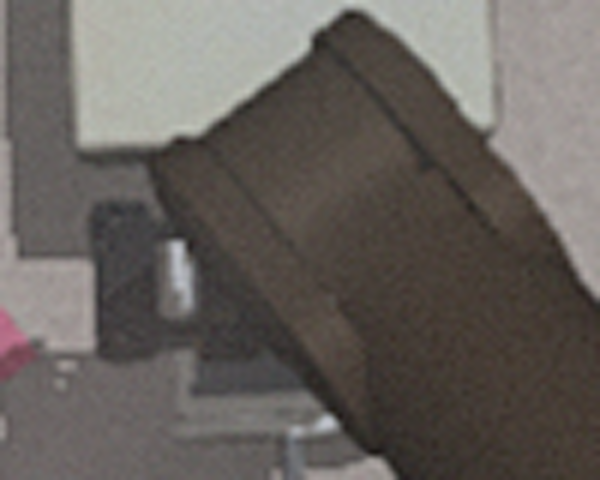

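```bash
python3 - <<'E'
from st import *
# predicted far corners flat vs on ramp, in side image crop coordinates
S=seatT()
for nm,a in (("flat",0),("ramp",8.7)):
    C_=np.eye(4);C_[:3,:3]=R.from_euler('y',-a,degrees=True).as_matrix();C_[:3,3]=np.array([-.0315,0,0.0003])-C_[:3,:3]@np.array([-.033,0,0])
    P=np.array([[.052,.049,.005],[.052,-.049,.005],[-.036,.049,.005],[.02,0,.031],[-.016,0,.031]])
    W=(S@C_@np.c_[P,np.ones(5)].T).T[:,:3]
    print(nm,"side crop",((proj("side",W)+.5-[210,160])*7-.5).round(0).tolist())
    print("   wrist",proj("wrist",W,np.load("T14.npy")).round(0).tolist())
Tq=T0.copy();Tq[:3,3]=[.60,-.026,.44];q=go(Tq,6)
E
```

```text
width 0.34779284536079313
flat side crop [[186.0, 275.0], [232.0, 167.0], [363.0, 297.0], [272.0, 183.0], [343.0, 192.0]]
   wrist [[310.0, 257.0], [193.0, 256.0], [316.0, 151.0], [252.0, 232.0], [252.0, 184.0]]
ramp side crop [[188.0, 253.0], [235.0, 146.0], [365.0, 298.0], [282.0, 171.0], [353.0, 189.0]]
   wrist [[314.0, 262.0], [190.0, 262.0], [316.0, 150.0], [252.0, 229.0], [252.0, 177.0]]
end [ 0.66  0.63 -1.16  1.52  0.58  1.39  1.07] mar 0.109 err 0.0
[-7,0,-18,0.00,-0.00,-0.00,H],[-14,0,-36,0.00,-0.00,-0.00,H],[-21,0,-54,0.00,-0.00,-0.00,H],[-27,0,-72,0.00,-0.00,-0.00,H],[-34,0,-90,0.00,-0.00,-0.00,H],[-41,0,-108,0.00,-0.00,-0.00,H],
```

```bash
python3 -m pendant '[[[-7,0,-18,0,0,0,1],[-14,0,-36,0,0,0,1],[-21,0,-54,0,0,0,1],[-27,0,-72,0,0,0,1],[-34,0,-90,0,0,0,1],[-41,0,-108,0,0,0,1],[-41,0,-108,0,0,0,1]]]' 20
python3 - <<'E'
from st import *
np.save("T15.npy",T0)
for n in("wrist","side"): cv2.imwrite(f"pics/{n}15.png",get_image(n)[:,:,::-1])
crop("pics/side15.png",210,160,310,240,7,"pics/s15c.png")
crop("pics/wrist15.png",170,80,340,230,4.5,"pics/w15c.png")
E
```

```text
clock: 28.92
position: [0.6002, -0.0259, 0.4391]
ee_rot: [0.058, -3.126, 0.001]
force: [-0.5, 0.2, 0.0]
width: 0.007
width 0.007150957445957993
```

View pics/w15c.png

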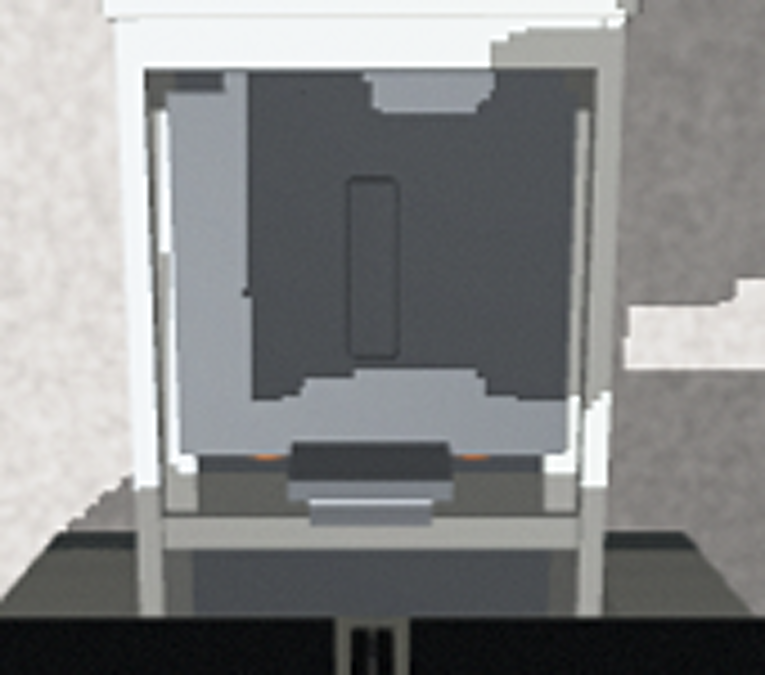

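View pics/s15c.png

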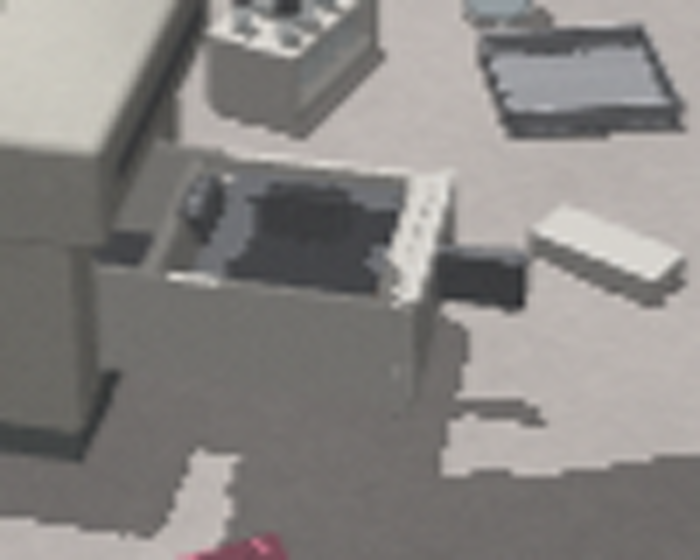

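```bash
python3 - <<'E'
from st import *
T=np.load("T15.npy");S=seatT()
for nm,a in (("flat",0),("2deg",2),("ramp",8.7)):
    C_=np.eye(4);C_[:3,:3]=R.from_euler('y',-a,degrees=True).as_matrix();C_[:3,3]=np.array([-.0325,0,0.0003])-C_[:3,:3]@np.array([-.033,0,0])
    P=np.array([[.052,-.049,.005],[.052,.049,.005],[-.016,-.006,.031],[.024,-.006,.031]])
    W=(S@C_@np.c_[P,np.ones(4)].T).T[:,:3]
    print(nm,"w15c",((proj("wrist",W,T)+.5-[170,80])*4.5-.5).round(0).tolist())
W=(S@np.array([[.0485,-.02,.0065,1],[.0485,.02,.0065,1],[-.042,-.053,.012,1],[-.042,.053,.012,1]]).T).T[:,:3]
print("catch,ledge",((proj("wrist",W,T)+.5-[170,80])*4.5-.5).round(0).tolist())
def w(u,v,z): return onz("wrist",170+(u+.5)/4.5-.5,80+(v+.5)/4.5-.5,z,T).round(4)
print("ledge now",w(145,68,.09),w(597,68,.09),"outer front?",w(110,18,.09))
crop("pics/wrist15.png",120,0,390,120,2.9,"pics/w15d.png")
E
```

```text
width 0.0056417931681604265
flat w15c [[177.0, 449.0], [565.0, 449.0], [343.0, 173.0], [344.0, 352.0]]
2deg w15c [[175.0, 450.0], [566.0, 450.0], [343.0, 168.0], [344.0, 348.0]]
ramp w15c [[169.0, 452.0], [572.0, 453.0], [343.0, 150.0], [343.0, 333.0]]
catch,ledge [[291.0, 434.0], [450.0, 434.0], [141.0, 54.0], [600.0, 54.0]]
ledge now [ 0.5125 -0.0816  0.09  ] [0.5086 0.0231 0.09  ] outer front? [ 0.5018 -0.0896  0.09  ]
```

View pics/w15d.png

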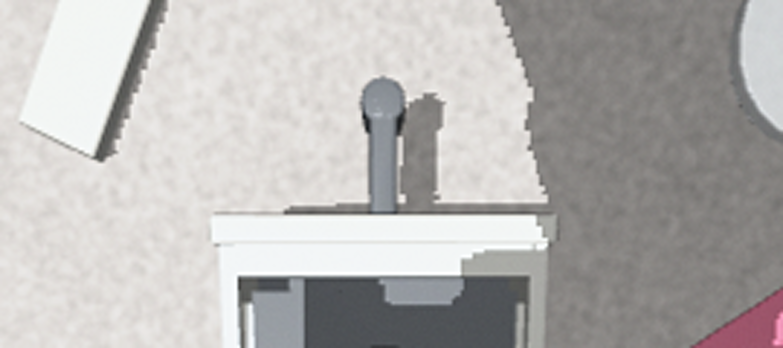

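```bash
python3 - <<'E'
from h import *
a=cv2.imread("pics/side4.png",0).astype(np.float32)
def reg(n,x0,y0,x1,y1,ref="side9"):
    A=cv2.imread(f"pics/{ref}.png",0);B=cv2.imread(f"pics/{n}.png",0)
    A=cv2.resize(A,None,fx=8,fy=8,interpolation=cv2.INTER_CUBIC);B=cv2.resize(B,None,fx=8,fy=8,interpolation=cv2.INTER_CUBIC)
    t=A[y0*8:y1*8,x0*8:x1*8];r=B[(y0-4)*8:(y1+4)*8,(x0-4)*8:(x1+4)*8]
    m=cv2.matchTemplate(r,t,cv2.TM_CCOEFF_NORMED);_,v,_,p=cv2.minMaxLoc(m);return ((p[0]-32)/8,(p[1]-32)/8,round(v,3))
for n in ("side4","side8","side10","side11","side12","side14","side15"):
    print(n,"pull",reg(n,268,192,290,208),"front-bottom corner",reg(n,262,196,276,224),"module",reg(n,150,150,222,200))
f=np.array([np.cos(.0366),np.sin(.0366),0]);P=np.array([.46,-.031,.07]);print(proj("side",[P,P+.01*f]))
E
```

```text
side4 pull (0.25, 0.25, 0.809) front-bottom corner (0.125, -0.125, 0.746) module (0.0, 0.0, 1.0)
side8 pull (0.0, 0.0, 0.989) front-bottom corner (0.0, 0.0, 0.998) module (0.0, 0.0, 1.0)
side10 pull (0.0, 0.0, 0.978) front-bottom corner (0.0, 0.0, 0.942) module (0.0, 0.0, 1.0)
side11 pull (0.0, 0.0, 0.994) front-bottom corner (0.0, 0.0, 0.958) module (0.0, 0.0, 1.0)
side12 pull (-0.375, 0.125, 0.965) front-bottom corner (-0.5, 0.0, 0.925) module (0.0, 0.0, 1.0)
side14 pull (-0.75, 0.0, 0.958) front-bottom corner (-0.875, -0.125, 0.932) module (0.0, 0.0, 1.0)
side15 pull (-0.5, 0.0, 0.858) front-bottom corner (-0.75, 0.0, 0.695) module (0.0, 0.0, 1.0)
[[279.67811261 198.97642929]
 [276.82356271 198.62164607]]
```

The catch covers the plate's far edge: catch corner at v≈440 against plate edge at v≈455 in the crop. The plate is flat, its far edge 384 px wide against 388 px predicted for flat and 403 px if it were resting on the ramp. Registering the side images shows a problem, though: pressing pushed the drawer in by about 2.5 mm. I'll grip the pull again and bring it back to the stop.

```bash
python3 - <<'E'
from st import *
Ta=target([.460,-.0315,.15],frame(2,8)@F);Tb=target([.460,-.0315,.071],frame(2,8)@F)
q=go(Ta,7);q=go(Tb,4,q=q,Tc=Ta)
rel(Ta);rel(Tb)
f=np.array([np.cos(.0366),np.sin(.0366),0]);Tc_=Tb.copy();Tc_[:3,3]-=.006*f;rel(Tc_,Tb);go(Tc_,3,q=q,Tc=Tb)
E
```

```text
width 0.0056417931681604265
end [ 0.88  0.49 -1.2   2.12  0.69  0.81  0.88] mar 0.06 err 0.0
[23,0,19,-0.00,-0.02,0.00,H],[46,0,38,-0.00,-0.04,0.00,H],[68,0,57,-0.00,-0.07,0.00,H],[91,0,76,-0.00,-0.09,0.00,H],[114,0,95,-0.00,-0.11,0.00,H],[137,0,114,-0.00,-0.13,0.00,H],[159,0,133,-0.00,-0.16,0.00,H],
end [ 0.72  0.58 -1.02  2.21  0.91  0.66  0.68] mar 0.112 err 0.0
[3,0,20,-0.00,0.00,-0.00,H],[5,0,39,-0.00,0.00,-0.00,H],[8,0,59,-0.00,0.00,-0.00,H],[11,0,78,-0.00,0.00,-0.00,H],
row [159.4  -0.  133.2] [-0.0005 -0.1572  0.0023]
row [158.1   0.  212.2] [-0.0005 -0.1572  0.0023]
row [ 5.9 -0.  -0.8] [-0.  0.  0.]
end [ 0.73  0.57 -1.02  2.22  0.91  0.65  0.67] mar 0.25 err 0.0
[2,0,0,-0.00,0.00,-0.00,H],[4,0,-1,-0.00,0.00,-0.00,H],[6,0,-1,-0.00,0.00,-0.00,H],
```

```bash
python3 -m pendant '[[[30,0,10,0,-0.02,0,0.3],[60,0,25,0,-0.05,0,0.3],[90,0,55,0,-0.08,0,0.3],[120,0,85,0,-0.11,0,0.3],[145,0,115,0,-0.14,0,0.3],[159,0,133,0,-0.157,0.002,0.3],[159,0,133,0,-0.157,0.002,0.3]]]'
python3 - <<'E'
from st import *
np.save("T16.npy",T0);print(q0.round(2))
rel(target([.460,-.0315,.071],frame(2,8)@F))
cv2.imwrite("pics/w16.png",get_image("wrist")[:,:,::-1])
E
```

```text
clock: 29.9
position: [0.4368, -0.0326, 0.307]
ee_rot: [-0.053, 3.005, 0.002]
force: [0.5, 0.6, 0.5]
width: 0.354
width 0.35442696835517157
[ 0.86  0.47 -1.16  2.13  0.66  0.79  0.91]
row [ 9.6  0.3 78. ] [-0.0008 -0.0031  0.0007]
```

View pics/w16.png

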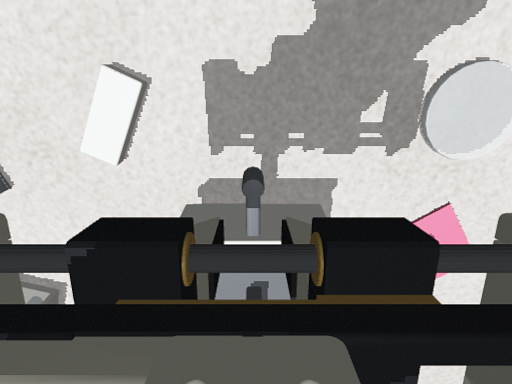

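```bash
python3 -m pendant '[[[3,0,25,0,0,0,0.3],[6,0,50,0,0,0,0.3],[9,0,70,0,0,0,0.3],[9.6,0,78,0,0,0,0.3],[9.6,0,78,0,0,0,0.5],[9.6,0,78,0,0,0,1],[9.6,0,78,0,0,0,1],[9.6,0,78,0,0,0,1],[9.6,0,78,0,0,0,1],[9.6,0,78,0,0,0,1],[9.6,0,78,0,0,0,1]]]' 30
python3 -m pendant '[[[1,0,0,0,0,0,1],[2,0,0,0,0,0,1],[2,0,0,0,0,0,1]]]'
python3 -m pendant '[[[1,0,0,0,0,0,1],[2,0,0,0,0,0,1],[2,0,0,0,0,0,1]]]'
```

```text
clock: 31.32
position: [0.4409, -0.0322, 0.2307]
ee_rot: [-0.052, 2.999, 0.002]
force: [1.6, -3.2, 7.7]
width: 0.153
clock: 31.7
position: [0.4394, -0.0322, 0.2307]
ee_rot: [-0.052, 2.997, 0.003]
force: [2.8, -2.9, 7.7]
width: 0.154
clock: 32.08
position: [0.4377, -0.0322, 0.2306]
ee_rot: [-0.052, 2.997, 0.002]
force: [3.0, -4.7, 10.3]
width: 0.154
```

```bash
python3 -m pendant '[[[1,0,0,0,0,0,1],[2,0,0,0,0,0,1],[2,0,0,0,0,0,1]]]'
python3 -m pendant '[[[1,0,0,0,0,0,1],[1.5,0,0,0,0,0,1],[1.5,0,0,0,0,0,1]]]'
```

```text
clock: 32.45
position: [0.4369, -0.0324, 0.2307]
ee_rot: [-0.051, 2.994, 0.004]
force: [9.3, -3.5, 4.5]
width: 0.151
clock: 32.83
position: [0.4365, -0.0325, 0.2307]
ee_rot: [-0.051, 2.992, 0.005]
force: [15.2, -3.2, -1.0]
width: 0.151
```

```bash
python3 -m pendant '[[[0,0,0,0,0,0,0.6],[0,0,0,0,0,0,0.3],[0,0,0,0,0,0,0.3],[0,0,0,0,0,0,0.3],[0,0,0,0,0,0,0.3],[0,0,-15,0,0,0,0.3],[0,0,-50,0,0,0,0.3],[0,0,-90,0,0,0,0.3],[0,0,-120,0,0,0,0.3],[0,0,-120,0,0,0,0.3]]]'
python3 - <<'E'
from st import *
print(q0.round(2))
Tq=T0.copy();Tq[:3,:3]=frame(2,0)@F;Tq[:3,3]=[.60,-.026,.44];go(Tq,8);rel(Tq)
cv2.imwrite("pics/side17.png",get_image("side")[:,:,::-1])
E
```

```text
clock: 34.08
position: [0.4164, -0.0327, 0.3494]
ee_rot: [-0.051, 2.997, 0.001]
force: [0.6, -0.1, -0.2]
width: 0.352
width 0.352272625425528
[ 0.98  0.35 -1.23  2.11  0.5   0.82  1.06]
end [ 0.63  0.59 -1.09  1.52  0.53  1.35  1.1 ] mar 0.056 err 0.0
[-24,0,-8,-0.00,0.02,-0.00,H],[-49,0,-16,-0.00,0.04,-0.00,H],[-73,0,-24,-0.00,0.05,-0.00,H],[-97,0,-32,-0.00,0.07,-0.00,H],[-122,0,-40,-0.00,0.09,-0.00,H],[-146,0,-47,-0.00,0.11,-0.00,H],[-170,0,-55,-0.00,0.13,-0.00,H],[-195,0,-63,-0.00,0.14,-0.00,H],
row [-194.8    0.2  -63.2] [-0.0018  0.144  -0.0006]
```

```bash
python3 -m pendant '[[[-24,0,-12,0,0.02,0,0.3],[-49,0,-24,0,0.04,0,0.3],[-73,0,-34,0,0.05,0,0.3],[-97,0,-42,0,0.07,0,0.3],[-122,0,-48,0,0.09,0,0.3],[-146,0,-53,0,0.11,0,0.3],[-170,0,-58,0,0.13,0,0.3],[-195,0,-63,0,0.144,0,0.3],[-195,0,-63,0,0.144,0,0.3],[-195,0,-63,0,0.144,0,0.3]]]'
python3 - <<'E'
from st import *
np.save("T18.npy",T0)
for n in("wrist","side","top"): cv2.imwrite(f"pics/{n}18.png",get_image(n)[:,:,::-1])
crop("pics/side18.png",180,150,340,270,5,"pics/s18c.png")
crop("pics/wrist18.png",170,80,340,230,4.5,"pics/w18c.png")
def reg(n,x0,y0,x1,y1,ref="side9"):
    A=cv2.imread(f"pics/{ref}.png",0);B=cv2.imread(f"pics/{n}.png",0)
    A=cv2.resize(A,None,fx=8,fy=8,interpolation=cv2.INTER_CUBIC);B=cv2.resize(B,None,fx=8,fy=8,interpolation=cv2.INTER_CUBIC)
    t=A[y0*8:y1*8,x0*8:x1*8];r=B[(y0-4)*8:(y1+4)*8,(x0-4)*8:(x1+4)*8]
    m=cv2.matchTemplate(r,t,cv2.TM_CCOEFF_NORMED);_,v,_,p=cv2.minMaxLoc(m);return ((p[0]-32)/8,(p[1]-32)/8,round(v,3))
for n in ("side11","side15","side17","side18"): print(n,reg(n,268,192,290,208),reg(n,262,196,276,224))
def w(u,v,z): return onz("wrist",170+(u+.5)/4.5-.5,80+(v+.5)/4.5-.5,z,T0).round(4)
E
```

```text
clock: 35.38
position: [0.5997, -0.0261, 0.4361]
ee_rot: [0.056, -3.136, 0.001]
force: [-0.2, -0.8, 0.8]
width: 0.351
width 0.3508848885658585
side11 (0.0, 0.0, 0.994) (0.0, 0.0, 0.958)
side15 (-0.5, 0.0, 0.858) (-0.75, 0.0, 0.695)
side17 (0.25, 0.125, 0.861) (0.125, -0.125, 0.648)
side18 (0.25, 0.125, 0.863) (0.125, 0.125, 0.727)
```

View pics/w18c.png

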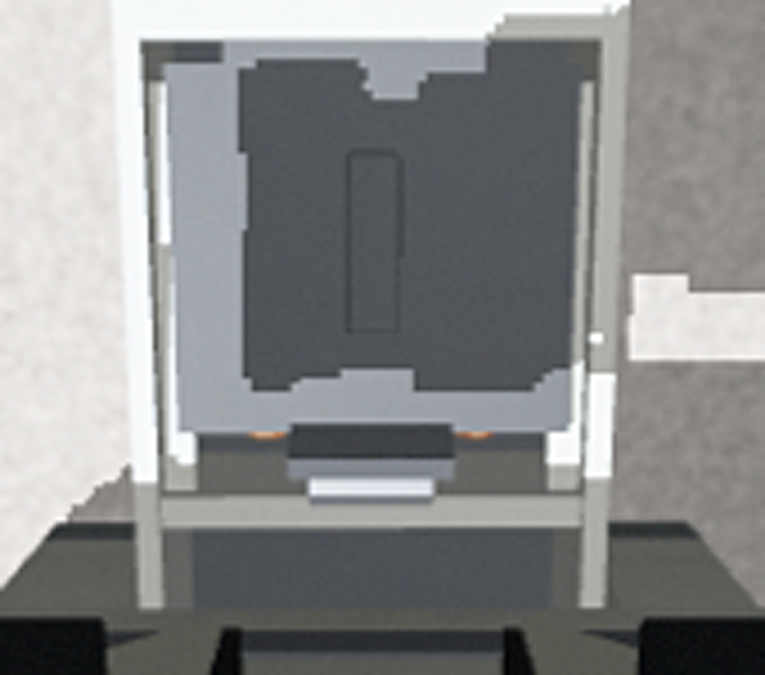

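View pics/s18c.png

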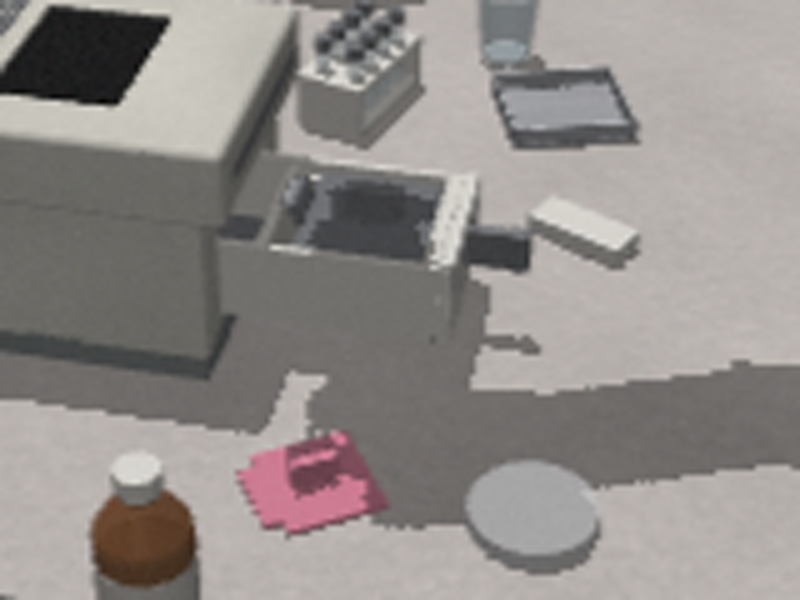

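The drawer is back at its stop: the side image registers with the view taken right after the first pull. The catch still covers the cover's far edge. Last, I'll check that the other objects haven't moved.

```bash
python3 - <<'E'
from h import *
A=cv2.imread("pics/side0.png",0);B=cv2.imread("pics/side18.png",0)
def reg(x0,y0,x1,y1):
    t=cv2.resize(A[y0:y1,x0:x1],None,fx=4,fy=4,interpolation=cv2.INTER_CUBIC);r=cv2.resize(B[y0-4:y1+4,x0-4:x1+4],None,fx=4,fy=4,interpolation=cv2.INTER_CUBIC)
    m=cv2.matchTemplate(r,t,cv2.TM_CCOEFF_NORMED);_,v,_,p=cv2.minMaxLoc(m);return (p[0]-16)/4,(p[1]-16)/4,round(v,3)
for k,b in dict(rack=(238,150,268,180),dish=(276,160,310,182),beaker=(272,144,290,164),slidebox=(283,186,312,206),petri=(270,240,304,266),bottle=(194,238,224,284),jar=(194,294,226,330),smallgrey=(300,278,338,304),pink=(224,234,262,260),blue=(244,320,304,372),module=(155,145,235,215)).items(): print(k,reg(*b))
E
```

```text
rack (0.0, 0.0, 0.999)
dish (0.0, 0.0, 0.999)
beaker (0.0, 0.0, 0.998)
slidebox (0.25, 0.0, 0.783)
petri (0.0, 0.25, 0.449)
bottle (0.0, 0.0, 1.0)
jar (0.0, 0.0, 1.0)
smallgrey (0.0, 0.0, 0.999)
pink (0.0, 0.0, 0.558)
blue (0.0, 0.0, 1.0)
module (0.0, 0.0, 0.991)
```

Nothing else has moved; the low correlations on the petri dish, pink cover and slide box are shadow changes. I'm handing it in.

```bash
python3 -c "
from cell import arm
print(arm.sign_off(), arm.observe()['clock'])"
```

```text
the job is handed in; nothing more can be done
the job is handed in; nothing more can be done
```

I pulled the drawer out to its stop, then hooked the large grey cover's tongue under the ledge, swung it down, pressed it under the catch and let go. I handed in at about 35 s.

- **Cover:** in the last wrist view the spring catch covers the middle of the far edge. In the view just before it, the far edge was 384 px wide, against 388 predicted for lying flat and 403 if it were on the ramp. I snapped it in while still holding the rib, and did not press the far end separately.
- **Drawer:** my first check after fitting failed, because pressing the cover had pushed the drawer in by about 2.5 mm. I gripped the pull again and drew it to the stop, where the pulling force rose from 3 N to 15 N. The side view then matched the one from after the first pull, to within about 0.25 px (roughly 1 mm).
- **Other objects:** all bystanders and look-alikes registered within 0.25 px of their starting images. The matches for the petri dish, pink cover and slide box were weaker, probably because the shadows had changed, so those three are less certain.
- **Forces and hand-in:** the highest wrist force I read was about 36 N, while pulling the drawer against its stop. The gripper was open and clear of everything at hand-in.

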